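# Find the parts case with the loose ball and hold it out

## Task

One of the three sealed parts cases has a loose steel ball inside; find out which by picking up each case in turn, first the one with the red lid, then blue, then yellow, and rocking it clearly end to end off the mat (some 20 degrees each way) to feel whether something shifts or rattles. Set the quiet ones back upright where they stood. Then hold the one that rattles out level and still over the middle of the green hand-over spot, at least a hand's breadth (10 cm) above it, and finish while holding it there; disturb nothing else on the bench.

Things in the scene. Friction and masses are not known exactly. Their poses are not given: they have to be found in the camera images.
- case_red: sealed case 140 long (its x) x 60 wide (its y) x 54 high, grey with a red lid flush with its sides; origin: centre of underside, z up. 150 to 480 g without ball. One of the three holds a loose 34 mm ball (140 to 180 g): tipped 0.2 rad or more, it rolls to the low end, 49 mm off the middle (0.07 to 0.085 N m), and stays there when levelled slowly. In the others nothing moves
- case_blue: sealed case 140 long (its x) x 60 wide (its y) x 54 high, grey with a blue lid flush with its sides; origin: centre of underside, z up. 150 to 480 g without ball. One of the three holds a loose 34 mm ball (140 to 180 g): tipped 0.2 rad or more, it rolls to the low end, 49 mm off the middle (0.07 to 0.085 N m), and stays there when levelled slowly. In the others nothing moves
- case_yellow: sealed case 140 long (its x) x 60 wide (its y) x 54 high, grey with a yellow lid flush with its sides; origin: centre of underside, z up. 150 to 480 g without ball. One of the three holds a loose 34 mm ball (140 to 180 g): tipped 0.2 rad or more, it rolls to the low end, 49 mm off the middle (0.07 to 0.085 N m), and stays there when levelled slowly. In the others nothing moves
- mat: black rubber mat, 170 (its x) x 540 (its y) x 4 thick, fixed flat on the bench; the three cases stand on it side by side along its y, about 160 to 200 apart, top of the mat at z = 4 mm; origin at the centre of its underside
- pad: hand-over spot: flat green disc with a thin white circle, diameter 100, 3 thick, fixed on the bench beyond the mat (further from the robot); origin at the centre of its underside
- bearing: steel bearing ring lying flat on the mat between two cases, outer diameter 42, height 12; bystander, leave it alone; origin at its underside
- spacer: brass ring lying flat on the mat between two cases, outer diameter 32, height 15; bystander, leave it alone; origin at its underside
- wrench: steel wrench lying on the bench to the left of the mat; bystander, leave it alone
- screwdriver: screwdriver lying on the bench to the right of the mat; bystander, leave it alone
- grease_jar: blue jar with black cap, diameter 72, height 75, standing near the back right; bystander, leave it alone; origin at its underside
- oil_can: yellow can, diameter 60, height 130, standing near the back left; bystander, leave it alone; origin at its underside
- mug: blue mug, diameter 76, height 85, standing at the right; bystander, leave it alone; origin at its underside

How it is judged (in metres and radians):
On the way, in this order (a step that is already met when the one before it is completed fails the run):
1. the case with the red lid is held off the mat and rocked, one end at least 0.2 rad down (the ball, if inside, has rolled 20 mm or more towards an end) (height (world z) of case_red above 0.03 m and contact force between the fingers and case_red above 1 N and (angle between case_red's own x axis and vertical below 1.37 rad or angle between case_red's own x axis and vertical above 1.77 rad) and (not (distance between ball and case_red below 0.08 m) or x of ball in the frame of case_red above 0.02 m or x of ball in the frame of case_red below -0.02 m)).
2. the case with the blue lid is held off the mat and rocked, one end at least 0.2 rad down (the ball, if inside, has rolled 20 mm or more towards an end) (height (world z) of case_blue above 0.03 m and contact force between the fingers and case_blue above 1 N and (angle between case_blue's own x axis and vertical below 1.37 rad or angle between case_blue's own x axis and vertical above 1.77 rad) and (not (distance between ball and case_blue below 0.08 m) or x of ball in the frame of case_blue above 0.02 m or x of ball in the frame of case_blue below -0.02 m)).
3. the case with the yellow lid is held off the mat and rocked, one end at least 0.2 rad down (the ball, if inside, has rolled 20 mm or more towards an end) (height (world z) of case_yellow above 0.03 m and contact force between the fingers and case_yellow above 1 N and (angle between case_yellow's own x axis and vertical below 1.37 rad or angle between case_yellow's own x axis and vertical above 1.77 rad) and (not (distance between ball and case_yellow below 0.08 m) or x of ball in the frame of case_yellow above 0.02 m or x of ball in the frame of case_yellow below -0.02 m)).
At the end, for the whole second after the job is handed in: The gripper holds the case with the ball, level within 0.2 rad and still, its underside at least 80 mm above the bench and its middle within 50 mm of the middle of the green spot; the other two stand upright, at rest and untouched, within 50 mm of where they started (((distance between ball and case_red below 0.08 m and horizontal distance between case_red and pad below 0.05 m and height (world z) of case_red above 0.08 m and angle between case_red's own z axis and vertical below 0.2 rad and linear speed of case_red below 0.03 m/s and contact force between the fingers and case_red above 1 N and distance of each of case_blue, case_yellow from where it was at the start of the episode below 0.05 m and angle between each of case_blue, case_yellow's own z axis and vertical below 0.1 rad and linear speed of each of case_blue, case_yellow below 0.02 m/s and contact force between the arm and case_blue below 0.2 N and contact force between the arm and case_yellow below 0.2 N) or (distance between ball and case_blue below 0.08 m and horizontal distance between case_blue and pad below 0.05 m and height (world z) of case_blue above 0.08 m and angle between case_blue's own z axis and vertical below 0.2 rad and linear speed of case_blue below 0.03 m/s and contact force between the fingers and case_blue above 1 N and distance of each of case_red, case_yellow from where it was at the start of the episode below 0.05 m and angle between each of case_red, case_yellow's own z axis and vertical below 0.1 rad and linear speed of each of case_red, case_yellow below 0.02 m/s and contact force between the arm and case_red below 0.2 N and contact force between the arm and case_yellow below 0.2 N) or (distance between ball and case_yellow below 0.08 m and horizontal distance between case_yellow and pad below 0.05 m and height (world z) of case_yellow above 0.08 m and angle between case_yellow's own z axis and vertical below 0.2 rad and linear speed of case_yellow below 0.03 m/s and contact force between the fingers and case_yellow above 1 N and distance of each of case_red, case_blue from where it was at the start of the episode below 0.05 m and angle between each of case_red, case_blue's own z axis and vertical below 0.1 rad and linear speed of each of case_red, case_blue below 0.02 m/s and contact force between the arm and case_red below 0.2 N and contact force between the arm and case_blue below 0.2 N))); the arm keeps its last pose, push and grip.
It fails at once if any of the other loose things on the bench is pushed more than 40 mm from its place (distance of any of bearing, spacer, wrench, screwdriver, grease_jar, oil_can, mug from where it was at the start of the episode above 0.04 m).
It also fails if it takes over 72 s, if anything falls off the work surface, if the arm or the gripper's body presses on something with over 40 N, if the wrist force passes 120 N, or if a joint passes its speed limit or range.

## Robot

A 7-joint arm with a two-finger parallel gripper is mounted at the origin on the work surface. World frame = base frame: x ahead of the robot, y to its left, z up, the work surface at z = 0. Lengths are in m, angles in degrees, forces in N, time in s.
With the tool pointing down it reaches from about 0.425 to 0.875 m from the base axis. Payload 4.7 kg.
Tool frame: the origin (TCP) lies on the centre line of the jaws, within the pads' length; the fingertips stand 11 mm ahead of it and the grasp point (between the pads) lies 8 mm behind it (finger_overhang is the x of the fingertips in the tool frame, in m); x points along the fingers, z is the direction in which the jaws open and shut, and the axes are right-handed (so a half turn about x gives the same grasp; the last joint's range is limited). The gripper opens to 87 mm and grips with 3 to 60 N. Pads are 19 mm wide; open, the fingers measure 117 mm over their backs; the gripper's body (75 mm by 190 mm) begins 51 mm behind the grasp point.
Start: joints at [-70.64, 18.392, -4.016, 83.108, 1.295, 78.541, -3.26], TCP at [0.207, 0.616, 0.203] pointing down, gripper open.
Joint ranges: [-163.93, 163.93], [-17.29, 119.83], [-79.2, 71.16], [3.27, 140.29], [-89.18, 269.18], [5.43, 117.66], [-154.24, 154.24]. Speed limits (degrees/s): [147.25, 147.25, 180, 180, 180, 180, 180].

## Interface

Orientations are given as [roll, pitch, yaw] about the fixed x, y, z axes, in that order (R = Rz(yaw) Ry(pitch) Rx(roll)).
In Python, from cell import get_obs, read_camera, sign_off, cut_out, finger_overhang gives the robot as it stands.
- The arm moves only by the tool servo_tool, never from a script. Its argument "rows" is one flat list of numbers, 5 for each row, row after row: the shift along the world's x, y, z in mm, then the turn about the world's z in degrees, then the closure, from 0 (fully open) to 1 (shut). A call has 1 to 10 rows; each row is the pose to reach, as a shift and turn from the pose commanded when the call began; what a row does not reach only later rows make up. A row lasts 1/12 s, in which the tool goes at most 41.7 mm and 7.16 degrees, less where a joint would pass 70% of its speed; a pose out of reach is approached as far as the arm can. A call with a gripper value outside its range is refused whole. The fingers move at their own pace and stop on an object; "force" is the grip in N (left out, the last holds). Time passes only in rows, so rows that repeat a pose let the fingers close. It gives the time, the measured TCP pose, the force and the opening at its end, in the units of the state.
- get_obs(): the state, without advancing time (a new reading comes with each control period).
- read_camera(name): name is "side" or "top" or "wrist"; returns a dict with "frame" (420x560x3 uint8, blue, green, red), "range_z" (420x560 float32, m along the optical axis (not along the pixel's ray), 0 where there is no reading), "intrinsics" (3x3 intrinsics, pixels), "cam_to_world" (4x4, takes a point from camera to world coordinates); the wrist camera has in their place "tool_from_camera" (4x4, takes a point from camera to tool coordinates, whose origin is the TCP and whose axes are the tool frame's). Camera axes: x right, y down, z forward; pixel columns grow to the right and rows downward; lengths in m; the calibration is good to about 2 mm. A picture is of the moment at which its call begins: read the wrist's pose just before it.
- sign_off(): hands the job in, once; it reports no verdict.
Trained networks look in a picture, given as the dict that the camera call returned (one of the last four; its "shot" number tells which), for a name from the list of things; names that differ only in an ending like _2 or _b are one class to them, and where a whole thing is asked for, a point or a joint stands for the part that bears it (a point fixed in the world has none). Each returns a list of dicts, best first, with "score" (0 to 1); they miss things now and then, are a little off and sometimes report something else, mostly with a low value. They report only what shows in the picture. A call takes as long as a camera call.
- cut_out(name, picture): "pixels" (420x560 bool, what is visible of it) and "extent" ([centre column, centre row, width, height] in pixels, round what is visible of it).
The state is a dict: "time_s": time; "qpos": joint angles; "joint_velocities": joint speeds; "effort": joint torques, N m; "tool_pos": TCP position; "tool_rot": TCP orientation; "force": force on the tool from outside, world axes, zero at the start; "wrist_torque": the same for the moment, N m; "grip_width": finger opening in m.
Only numpy, scipy, OpenCV 4.12 (cv2) and the standard library are available. Lean on these libraries where they do the work, as an engineer would, in place of code of your own. Each camera call takes 0.05 s, during which the arm holds its last target.

## Working session

There is one attempt and no reset: what is moved stays moved. The work goes in short steps, Python scripts to look and compute and a tool call to move; the robot and the scene stay as the last step left them, time stands still between calls to the robot, and variables do not carry over. Pictures are saved under pics/ and viewed, and the job is handed in when it is done.

Besides the shell and the picture viewer there is one more tool, called after "Emit:" by a JSON object that holds its "op" and its "data". servo_tool: Moves the arm, as the interface text tells. Its arguments: {"type":"object","properties":{"rows":{"type":"array"},"force":{"type":"number"}},"required":["rows"]}

```bash
mkdir -p pics; cat > h.py <<'E'
import numpy as np,cv2
from cell import *
def world(p,pix=None):
    z=p["range_z"];K=p["intrinsics"];v,u=np.mgrid[:420,:560]
    P=np.stack([(u-K[0,2])/K[0,0]*z,(v-K[1,2])/K[1,1]*z,z,np.ones_like(z)],-1)
    W=P@p["cam_to_world"].T
    return W[...,:3]
E
python3 - <<'E'
from h import *
print(get_obs(),finger_overhang)
p=read_camera("top");cv2.imwrite("pics/t0.png",p["frame"])
W=world(p)
for n in ["case_red","case_blue","case_yellow","mat","pad","bearing","spacer","mug","oil_can","grease_jar","wrench","screwdriver"]:
    r=cut_out(n,p)
    if not r: print(n,None);continue
    m=r[0]["pixels"]&(p["range_z"]>0); Q=W[m]
    if n.startswith("case"):
        zt=np.percentile(Q[:,2],70); Q=Q[abs(Q[:,2]-zt)<.006]
    q=Q[:,:2].astype(np.float32); 
    rect=cv2.minAreaRect(q)
    print(n,round(r[0]["score"],2),r[0]["extent"],"mean",Q.mean(0).round(4),"rect",np.round(rect[0],4),np.round(rect[1],4),round(rect[2],1),"zmax",Q[:,2].max().round(3))
p=read_camera("side");cv2.imwrite("pics/s0.png",p["frame"])
E
```

```text
{'time_s': 0.0, 'qpos': array([-70.64027359,  18.43917655,  -4.01509349,  83.17394082,
         1.2945773 ,  78.54063934,  -3.25930216]), 'joint_velocities': array([ 0.03756366,  0.0407609 ,  0.06239275,  0.04885953,  0.07928967,
        0.06906078, -0.04328837]), 'effort': array([-1.22933570e-04, -4.91300440e+01, -4.03965265e-01, -3.12520838e+01,
       -6.39312551e-02,  4.39739751e-02,  2.06351515e-04]), 'tool_pos': array([0.2066725 , 0.61565388, 0.20216858]), 'tool_rot': array([-177.13776579,   89.89132393, -105.68756601]), 'force': array([-0.17932703, -0.02765233,  0.73774417]), 'wrist_torque': array([ 0.01248807, -0.03304123, -0.02079043]), 'grip_width': 0.08730171429380706} 0.011
case_red 0.57 [315.9, 233.8, 28.5, 52.5] mean [ 0.4746 -0.1424  0.0571] rect [ 0.4748 -0.1417] [0.1428 0.0613] 0.6 zmax 0.064
case_blue 0.56 [183.8, 236.5, 29.3, 54.0] mean [0.4862 0.2186 0.0567] rect [0.4872 0.2193] [0.0631 0.1437] 87.9 zmax 0.062
case_yellow 0.76 [252.7, 237.4, 26.8, 58.5] mean [0.4762 0.0282 0.0571] rect [0.4764 0.0289] [0.0616 0.1423] 82.8 zmax 0.064
mat 0.75 [252.8, 236.9, 193.4, 
[... 260 characters left out ...]
 0.1146 0.0142] rect [0.533  0.1155] [0.0398 0.0361] 44.1 zmax 0.02
spacer 0.49 [283.2, 255.1, 15.5, 11.5] mean [ 0.4298 -0.0559  0.0141] rect [ 0.4301 -0.056 ] [0.0283 0.0321] 89.1 zmax 0.022
mug 0.67 [471.0, 222.1, 42.3, 36.7] mean [ 0.5071 -0.5658  0.0444] rect [ 0.5041 -0.5531] [0.074  0.1032] 16.0 zmax 0.088
oil_can 0.6 [135.2, 166.8, 38.3, 33.3] mean [0.6705 0.3434 0.0942] rect [0.7005 0.3782] [0.1295 0.0631] 46.2 zmax 0.134
grease_jar None
wrench 0.69 [106.8, 235.2, 34.1, 55.1] mean [0.4926 0.4543 0.0049] rect [0.493  0.4542] [0.1776 0.0413] 28.0 zmax 0.013
screwdriver 0.67 [412.1, 223.9, 23.1, 65.5] mean [ 0.4691 -0.4018  0.0212] rect [ 0.505  -0.4186] [0.0243 0.1952] 67.0 zmax 0.029
```

View pics/t0.png

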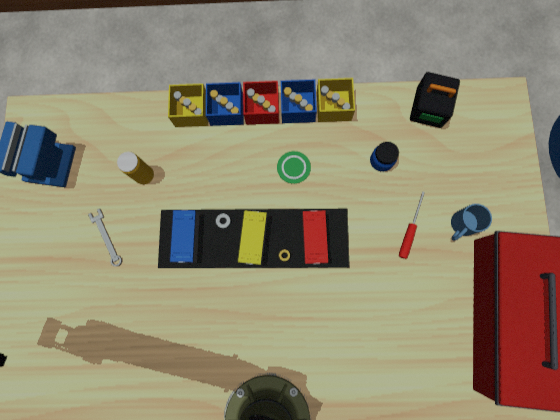

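View pics/s0.png

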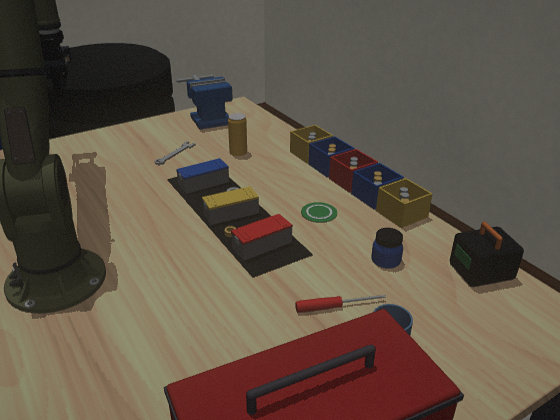

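```bash
cat >> h.py <<'E'
from scipy.spatial.transform import Rotation as R
def jaw():
    o=get_obs();r=R.from_euler("xyz",o["tool_rot"],degrees=True).as_matrix()
    return np.degrees(np.arctan2(r[1,2],r[0,2]))%180,r[:,0],o
E
python3 - <<'E'
from h import *
a,b,o=jaw();print(a,b.round(4),R.from_euler("xyz",o["tool_rot"],degrees=True).as_matrix().round(3))
E
```

```text
71.44848390324192 [ 1.e-04  1.e-04 -1.e+00] [[ 0.    -0.948  0.318]
 [ 0.     0.318  0.948]
 [-1.    -0.     0.   ]]
```

Emit:
{"op": "servo_tool", "data": {"rows": [60, -80, 0, 7, 0, 85, -113, 0, 14, 0, 110, -147, 0, 19, 0, 135, -180, 0, 19, 0, 160, -213, 0, 19, 0, 185, -247, 0, 19, 0, 205, -275, 0, 19, 0, 225, -305, 0, 19, 0, 240, -330, 0, 19, 0, 250, -370, 0, 19, 0], "force": 5}}

```text
time_s: 1.53
tool_pos: [0.4463, 0.2738, 0.2036]
tool_rot: [-61.5, 89.9, 28.9]
force: [1.5, 0.5, -0.2]
grip_width: 0.0868
```

Emit:
{"op": "servo_tool", "data": {"rows": [6, -41, 0, 0, 0, 12, -82, 0, 0, 0, 18, -123, 0, 0, 0, 24, -164, 0, 0, 0, 30, -205, 0, 0, 0, 36, -246, -10, 0, 0, 42, -285, -25, 0, 0, 50, -325, -45, 0, 0, 58, -360, -60, 0, 0, 63, -387, -75, 0, 0]}}

```text
time_s: 2.37
tool_pos: [0.5079, -0.115, 0.1282]
tool_rot: [-110.6, 89.9, -20.3]
force: [0.5, 1.2, 1.1]
grip_width: 0.087
```

```bash
python3 - <<'E'
from h import *
a,b,o=jaw();print(a,o["time_s"],o["tool_pos"],o["force"],o["wrist_torque"],o["qpos"].round(1))
E
```

```text
90.32715086024497 2.3667 [ 0.50790145 -0.11502766  0.12820558] [0.50620959 1.22469407 1.06970015] [ 0.05008898 -0.05356826  0.01205493] [-20.9   5.7  32.7 108.1  -3.3  67.  103.3]
```

Emit:
{"op": "servo_tool", "data": {"rows": [0, 0, -30, 0, 0, 0, 0, -60, 0, 0, 0, 0, -85, 0, 0, 0, 0, -95, 0, 0, 0, 0, -95, 0, 0, 0, 0, -95, 0, 1, 0, 0, -95, 0, 1, 0, 0, -95, 0, 1, 0, 0, -95, 0, 1, 0, 0, -95, 0, 1], "force": 6}}

```text
time_s: 3.2
tool_pos: [0.5074, -0.1205, 0.0385]
tool_rot: [-175.3, 89.5, -85.2]
force: [-15.1, -11.7, 35.0]
grip_width: 0.0705
```

```bash
python3 - <<'E'
from h import *
a,b,o=jaw();print(a,o["time_s"],o["tool_pos"],o["force"],o["wrist_torque"],o["grip_width"])
p=read_camera("side");cv2.imwrite("pics/s1.png",p["frame"][120:330,120:360].repeat(3,0).repeat(3,1)[:600,:720])
E
```

```text
90.1567208944644 3.2 [ 0.50740469 -0.1205394   0.03847369] [-15.07243674 -11.70457085  35.01136116] [-4.15609143  3.52430703 -0.58878124] 0.07052174137385962
```

View pics/s1.png

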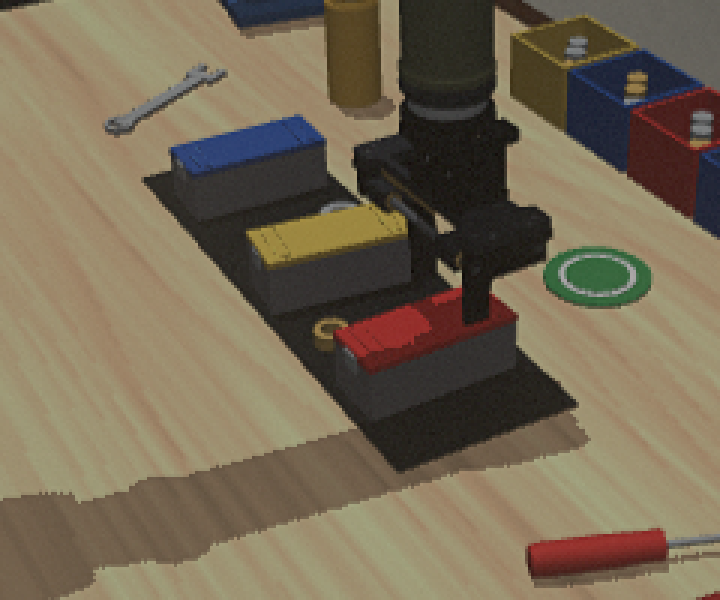

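Emit:
{"op": "servo_tool", "data": {"rows": [0, 0, 30, 0, 0, 0, 0, 50, 0, 0, 0, 0, 60, 0, 0, 0, 0, 60, 0, 0]}}

```text
time_s: 3.58
tool_pos: [0.5097, -0.1117, 0.0958]
tool_rot: [-86.1, 89.7, 4.4]
force: [1.1, 0.3, 0.1]
grip_width: 0.0849
```

```bash
cat > loc.py <<'E'
from h import *
import sys
a,b,o=jaw();print("jaw",round(a,2),o["time_s"],o["tool_pos"].round(4),o["force"].round(2),o["wrist_torque"].round(3),o["grip_width"].round(4))
p=read_camera("top");W=world(p)
for n in sys.argv[1:]:
    r=cut_out(n,p)
    if not r: print(n,None);continue
    Q=W[r[0]["pixels"]&(p["range_z"]>0)]
    zt=np.percentile(Q[:,2],70);print(n,round(r[0]["score"],2),"ztop",zt.round(4),"n",len(Q)); Q=Q[abs(Q[:,2]-zt)<.006]
    print(Q.mean(0).round(4),[np.round(t,4) for t in cv2.minAreaRect(Q[:,:2].astype(np.float32))])
E
python3 loc.py case_red
python3 - <<'E'
from h import *
p=read_camera("side");cv2.imwrite("pics/s2.png",p["frame"][120:330,120:360].repeat(3,0).repeat(3,1)[:600,:720])
E
```

```text
Traceback (most recent call last):
  File "loc.py", line 3, in <module>
    a,b,o=jaw();print("jaw",round(a,2),o["time_s"],o["tool_pos"].round(4),o["force"].round(2),o["wrist_torque"].round(3),o["grip_width"].round(4))
                                                                                                                         ^^^^^^^^^^^^^^^^^^^^^
AttributeError: 'float' object has no attribute 'round'
```

View pics/s2.png

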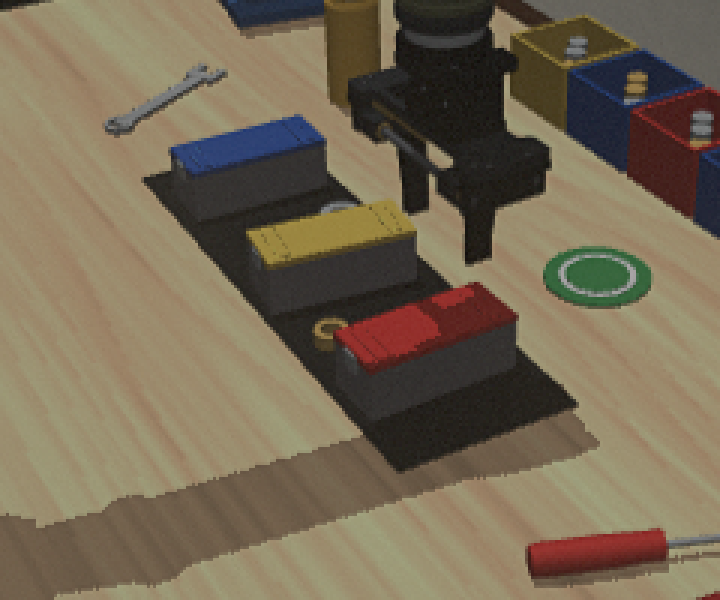

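Emit:
{"op": "servo_tool", "data": {"rows": [10, -30, 0, 0.5, 0, 10, -30, 0, 0.5, 0, 10, -30, 0, 0.5, 0]}}

```text
time_s: 3.88
tool_pos: [0.5165, -0.1429, 0.0917]
tool_rot: [106.5, 89.8, -162.7]
force: [-0.4, 0.2, -0.0]
grip_width: 0.087
```

```bash
sed -i 's/o\["grip_width"\].round(4)/round(o["grip_width"],4)/' loc.py; python3 loc.py case_red
```

```text
jaw 90.81 3.8833 [ 0.5165 -0.1429  0.0917] [-0.44  0.19 -0.  ] [0.093 0.022 0.023] 0.087
case_red None
```

Emit:
{"op": "servo_tool", "data": {"rows": [3, 1, -35, 0, 0, 3, 1, -55, 0, 0, 3, 1, -60, 0, 0, 3, 1, -60, 0, 0, 3, 1, -60, 0, 1, 3, 1, -60, 0, 1, 3, 1, -60, 0, 1, 3, 1, -60, 0, 1, 3, 1, -60, 0, 1], "force": 6}}

```text
time_s: 4.73
tool_pos: [0.5212, -0.1406, 0.0341]
tool_rot: [-85.2, 89.9, 5.7]
force: [-0.7, -0.4, -0.1]
grip_width: 0.0613
```

```bash
cat > st.py <<'E'
from h import *
a,b,o=jaw();print("jaw",round(a,2),o["time_s"],o["tool_pos"].round(4),o["force"].round(2),o["wrist_torque"].round(3),round(o["grip_width"],4))
E
cat > pic.py <<'E'
from h import *
import sys
p=read_camera("side");cv2.imwrite("pics/"+sys.argv[1]+".png",p["frame"][120:320,120:360].repeat(3,0).repeat(3,1))
E
python3 st.py; python3 pic.py s3;python3 st.py
```

```text
jaw 90.95 4.7333 [ 0.5212 -0.1406  0.0341] [-0.65 -0.36 -0.07] [0.025 0.031 0.007] 0.0613
jaw 90.94 4.7833 [ 0.5212 -0.1406  0.034 ] [-1.14  0.66  2.41] [ 0.097  0.069 -0.082] 0.0599
```

View pics/s3.png

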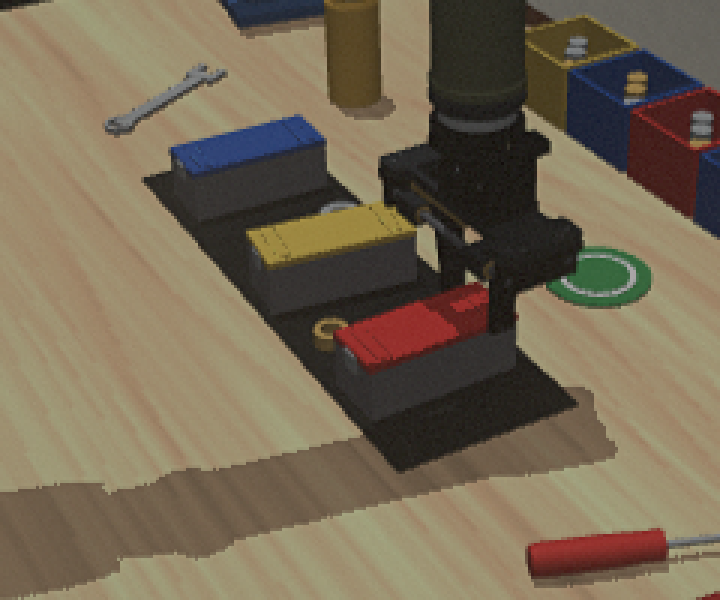

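Emit:
{"op": "servo_tool", "data": {"rows": [0, 0, 0, 0, 1, -3, 0, 8, 0, 1, -7, 0, 17, 0, 1, -11, 0, 25, 0, 1, -16, 0, 33, 0, 1, -21, 0, 40, 0, 1, -27, 0, 47, 0, 1, -27, 0, 47, 0, 1], "force": 6}}

```text
time_s: 5.45
tool_pos: [0.4932, -0.1409, 0.0819]
tool_rot: [-72.0, 89.9, 18.9]
force: [-0.4, -0.8, -1.6]
grip_width: 0.0601
```

```bash
python3 st.py; python3 pic.py s4;python3 st.py
```

```text
jaw 90.91 5.45 [ 0.4932 -0.1409  0.0819] [-0.37 -0.81 -1.61] [-0.019  0.014  0.029] 0.0601
jaw 90.94 5.5 [ 0.4937 -0.1408  0.0813] [ 0.88 -0.67 -0.72] [-0.139 -0.073  0.102] 0.0597
```

View pics/s4.png

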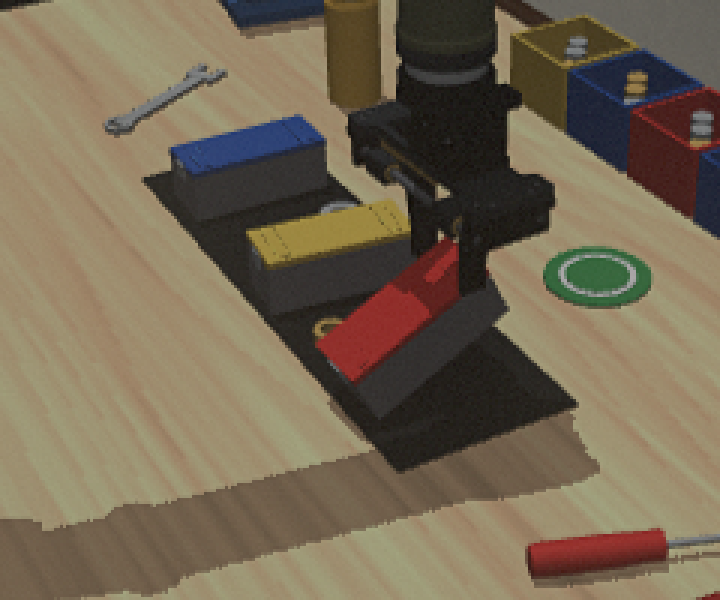

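Emit:
{"op": "servo_tool", "data": {"rows": [0, 0, 0, 0, 1, 0, 0, 0, 0, 1, 0, 0, 0, 0, 1, 0, 0, 15, 0, 1, 0, 0, 30, 0, 1, 0, 0, 40, 0, 1, 0, 0, 40, 0, 1, 0, 0, 40, 0, 1], "force": 50}}

```text
time_s: 6.17
tool_pos: [0.4937, -0.1405, 0.1201]
tool_rot: [-35.4, 90.0, 55.6]
force: [-0.2, -0.0, -3.1]
grip_width: 0.0588
```

```bash
cat > meas.py <<'E'
from h import *
import sys
F=[];T=[]
for i in range(10):
    o=get_obs();F.append(o["force"]);T.append(o["wrist_torque"]);p=read_camera("side")
    if i==0 and len(sys.argv)>1: cv2.imwrite("pics/"+sys.argv[1]+".png",p["frame"][120:320,120:360].repeat(3,0).repeat(3,1))
F=np.array(F);T=np.array(T)
print("F",F.mean(0).round(2),"+-",(F.std(0)/10**.5).round(2),"T",T.mean(0).round(3),"+-",(T.std(0)/10**.5).round(3))
a,b,o=jaw();print("jaw",round(a,2),o["time_s"],o["tool_pos"].round(4),round(o["grip_width"],4))
E
python3 meas.py s5
```

```text
F [ 0.2   0.29 -2.15] +- [0.15 0.18 0.14] T [ 0.028 -0.057  0.005] +- [0.009 0.008 0.01 ]
jaw 90.95 6.6667 [ 0.4935 -0.1406  0.1201] 0.0589
```

View pics/s5.png

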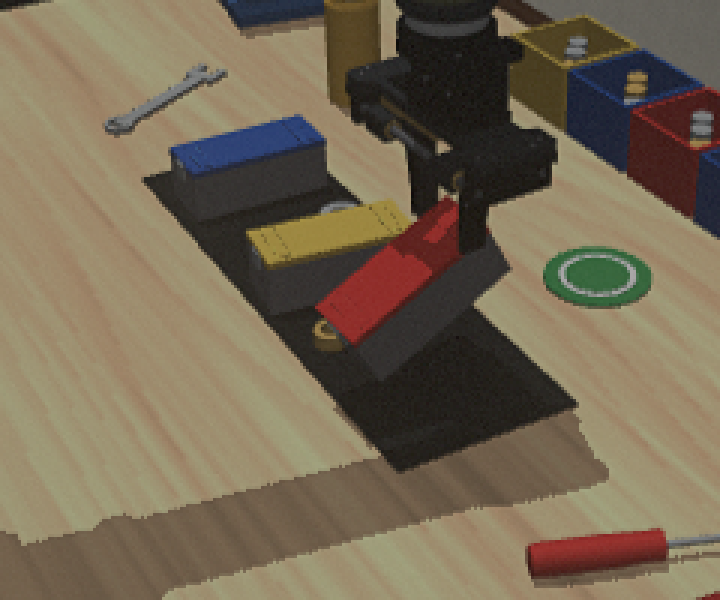

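Emit:
{"op": "servo_tool", "data": {"rows": [0, 0, -20, 0, 1, 0, 0, -32, 0, 1, 0, 0, -40, 0, 1, 0, 0, -40, 0, 1]}}

```text
time_s: 7.0
tool_pos: [0.4926, -0.1404, 0.0788]
tool_rot: [89.3, 89.8, -179.8]
force: [-0.5, 0.3, -1.2]
grip_width: 0.0586
```

Emit:
{"op": "servo_tool", "data": {"rows": [0, 0, 0, 0, 1, 6, 0, -7, 0, 1, 11, 0, -14, 0, 1, 16, 0, -22, 0, 1, 20, 0, -30, 0, 1, 24, 0, -39, 0, 1, 27, 0, -47, 0, 1, 27, 0, -47, 0, 1, 27, 0, -47, 0, 1, 27, 0, -47, 0, 0], "force": 6}}

```text
time_s: 7.83
tool_pos: [0.5198, -0.1407, 0.0329]
tool_rot: [83.1, 89.9, 174.0]
force: [0.6, -0.9, 1.0]
grip_width: 0.0624
```

```bash
python3 st.py; python3 pic.py s6;python3 st.py
```

```text
jaw 90.93 7.8333 [ 0.5198 -0.1407  0.0329] [ 0.59 -0.87  0.98] [0.032 0.033 0.007] 0.0624
jaw 90.93 7.8833 [ 0.5201 -0.1407  0.0332] [0.11 0.22 0.39] [0.021 0.022 0.058] 0.0649
```

View pics/s6.png

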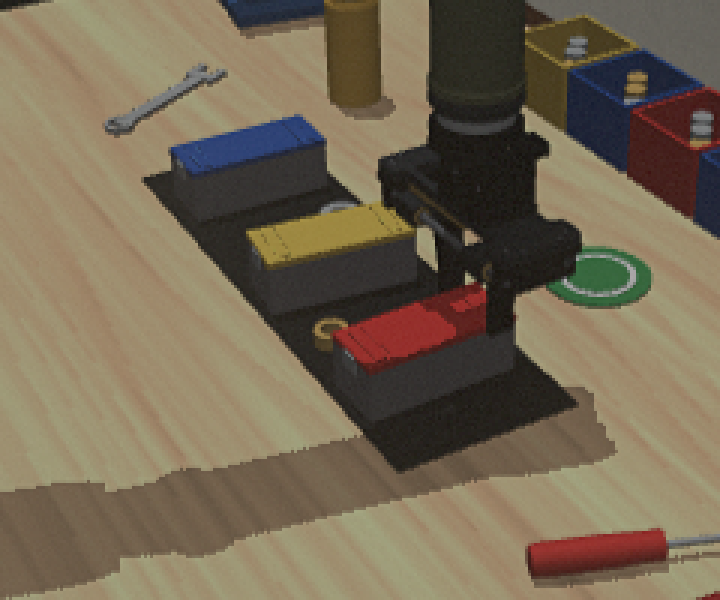

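Emit:
{"op": "servo_tool", "data": {"rows": [0, 0, 0, 0, 0, 0, 0, 0, 0, 0, -30, 0, 0, 0, 0, -60, 0, 0, 0, 0, -88, 0, 0, 0, 0, -88, -1, 0, 0, 0, -88, -1, 0, 0, 0, -88, -1, 0, 0, 1, -88, -1, 0, 0, 1, -88, -1, 0, 0, 1]}}

```text
time_s: 8.72
tool_pos: [0.4338, -0.1417, 0.0336]
tool_rot: [-131.4, 89.9, -40.4]
force: [-0.4, 0.3, -0.7]
grip_width: 0.0742
```

Emit:
{"op": "servo_tool", "data": {"rows": [0, 0, 0, 0, 1, 0, 0, 0, 0, 1, 3, 0, 8, 0, 1, 7, 0, 17, 0, 1, 11, 0, 25, 0, 1, 16, 0, 33, 0, 1, 21, 0, 40, 0, 1, 27, 0, 47, 0, 1, 27, 0, 47, 0, 1]}}

```text
time_s: 9.47
tool_pos: [0.4622, -0.1417, 0.0822]
tool_rot: [-99.6, 89.8, -8.6]
force: [-1.0, 0.4, 0.6]
grip_width: 0.0601
```

Emit:
{"op": "servo_tool", "data": {"rows": [0, 0, 0, 0, 1, 0, 0, 0, 0, 1, 0, 0, 15, 0, 1, 0, 0, 30, 0, 1, 0, 0, 40, 0, 1, 0, 0, 40, 0, 1], "force": 50}}

```text
time_s: 9.97
tool_pos: [0.4607, -0.1419, 0.1218]
tool_rot: [-88.8, 89.8, 2.2]
force: [0.1, 0.2, -1.9]
grip_width: 0.0586
```

```bash
python3 meas.py s7
```

```text
F [ 0.07 -0.09 -2.25] +- [0.17 0.09 0.11] T [0.04 0.04 0.  ] +- [0.011 0.01  0.005]
jaw 90.95 10.4667 [ 0.4594 -0.1416  0.1199] 0.0586
```

View pics/s7.png

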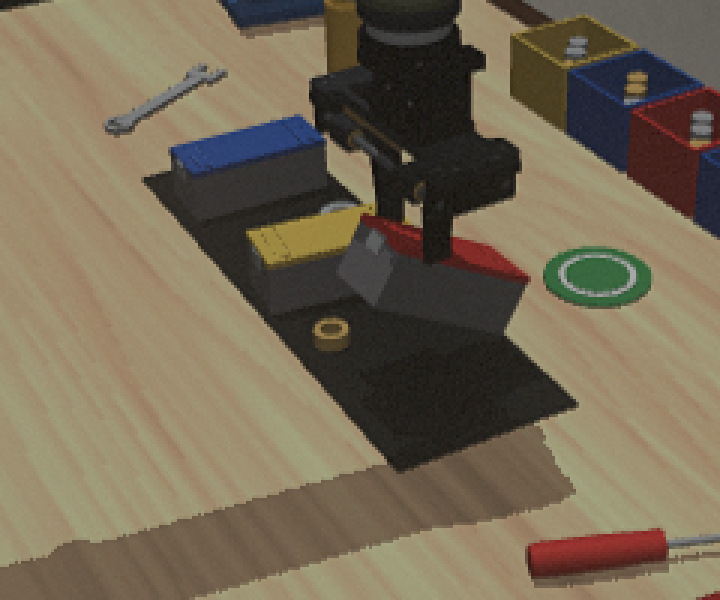

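Emit:
{"op": "servo_tool", "data": {"rows": [0, 0, -20, 0, 1, 0, 0, -32, 0, 1, 0, 0, -40, 0, 1, 0, 0, -40, 0, 1]}}

```text
time_s: 10.8
tool_pos: [0.4587, -0.1415, 0.0791]
tool_rot: [86.6, 89.9, 177.5]
force: [-0.3, 1.2, -0.8]
grip_width: 0.0584
```

Emit:
{"op": "servo_tool", "data": {"rows": [0, 0, 0, 0, 1, -6, 0, -7, 0, 1, -11, 0, -14, 0, 1, -16, 0, -22, 0, 1, -20, 0, -30, 0, 1, -24, 0, -39, 0, 1, -27, 0, -47, 0, 1, -27, 0, -47, 0, 1, -27, 0, -47, 0, 0, -27, 0, -47, 0, 0], "force": 6}}

```text
time_s: 11.63
tool_pos: [0.433, -0.1416, 0.0334]
tool_rot: [-101.0, 90.0, -10.0]
force: [0.1, 0.1, -0.4]
grip_width: 0.0667
```

Emit:
{"op": "servo_tool", "data": {"rows": [0, 0, 0, 0, 0, 0, 0, 0, 0, 0, 0, 0, 30, 0, 0, 0, 0, 65, 0, 0, 10, 30, 80, 0, 0, 20, 70, 80, 0, 0, 30, 110, 80, 0, 0, 40, 150, 80, 0, 0, 50, 190, 80, 0, 0, 60, 230, 80, 0, 0]}}

```text
time_s: 12.47
tool_pos: [0.4931, 0.0906, 0.1138]
tool_rot: [-53.7, 89.9, 37.2]
force: [1.7, 0.3, -1.1]
grip_width: 0.0868
```

```bash
python3 loc.py case_red case_blue case_yellow; python3 pic.py s8
```

```text
jaw 90.95 12.4667 [0.4931 0.0906 0.1138] [ 1.67  0.31 -1.11] [-0.039 -0.073  0.022] 0.0868
case_red 0.81 ztop 0.0583 n 1227
[ 0.4708 -0.1415  0.0573] [array([ 0.4719, -0.1418]), array([0.1423, 0.0615]), np.float64(0.7237)]
case_blue None
case_yellow 0.59 ztop 0.0579 n 820
[0.4551 0.0267 0.057 ] [array([0.4767, 0.0275]), array([0.0609, 0.1429]), np.float64(80.9594)]
```

View pics/s8.png

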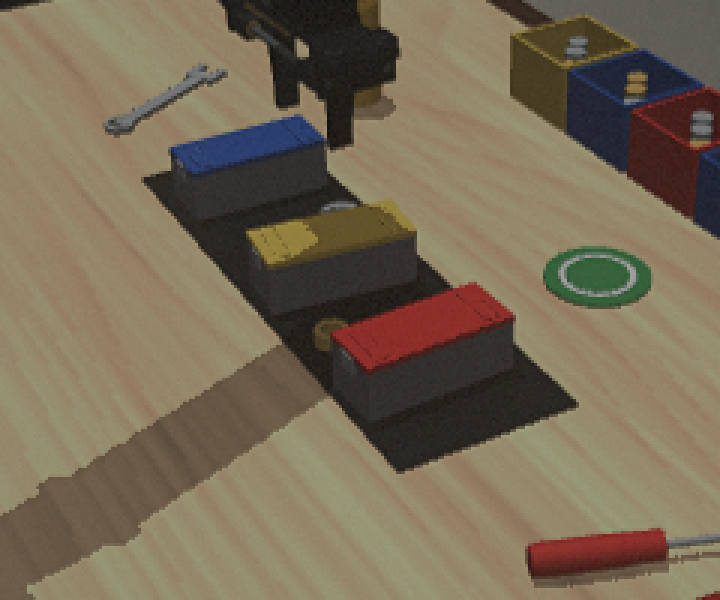

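Emit:
{"op": "servo_tool", "data": {"rows": [12, 39, 0, -3, 0, 24, 78, 0, -3, 0, 36, 115, 0, -3, 0, 40, 127, 0, -3, 0, 40, 127, 0, -3, 0]}}

```text
time_s: 13.13
tool_pos: [0.533, 0.2182, 0.1131]
tool_rot: [-24.9, 89.9, 63.2]
force: [0.3, 0.4, -0.2]
grip_width: 0.0871
```

```bash
python3 st.py
```

```text
jaw 88.14 13.1333 [0.533  0.2182 0.1131] [ 0.34  0.4  -0.15] [-0.021  0.013 -0.007] 0.0871
```

Emit:
{"op": "servo_tool", "data": {"rows": [0, -1, -30, 0, 0, 0, -1, -60, 0, 0, 0, -1, -77, 0, 0, 0, -1, -80, 0, 0, 0, -1, -80, 0, 1, 0, -1, -80, 0, 1, 0, -1, -80, 0, 1, 0, -1, -80, 0, 1, 0, -1, -80, 0, 1, 0, -1, -80, 0, 1], "force": 7}}

```text
time_s: 13.97
tool_pos: [0.5341, 0.216, 0.035]
tool_rot: [-49.3, 89.7, 38.6]
force: [1.9, 3.2, 1.5]
grip_width: 0.06
```

```bash
python3 pic.py s9;python3 st.py
```

```text
jaw 87.96 14.0167 [0.5341 0.2159 0.0349] [1.02 2.25 4.83] [ 0.696 -0.349 -0.119] 0.0599
```

View pics/s9.png

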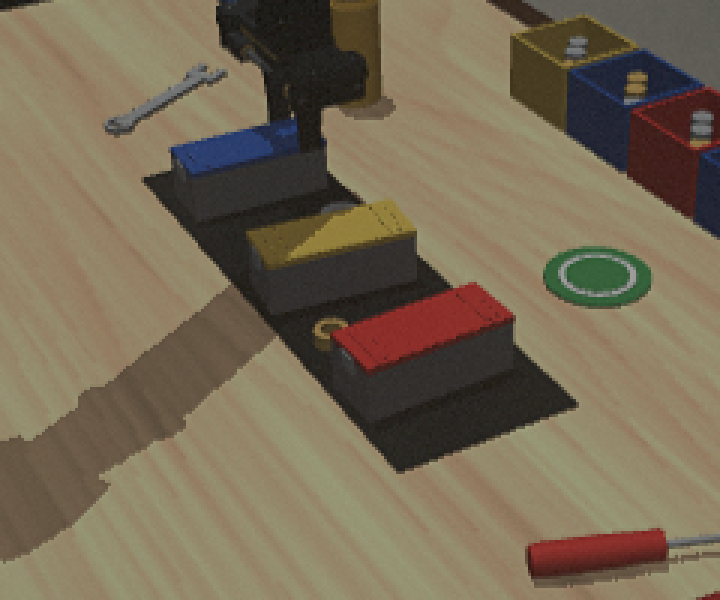

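Emit:
{"op": "servo_tool", "data": {"rows": [0, 1, 0, 0, 1, -3, 1, 8, 0, 1, -7, 1, 17, 0, 1, -11, 1, 25, 0, 1, -16, 1, 33, 0, 1, -21, 2, 40, 0, 1, -27, 2, 47, 0, 1, -27, 2, 47, 0, 1]}}

```text
time_s: 14.68
tool_pos: [0.5045, 0.2169, 0.0816]
tool_rot: [1.9, 89.9, 89.9]
force: [-1.7, -0.2, -3.4]
grip_width: 0.0594
```

```bash
python3 pic.py s10;python3 st.py
```

```text
jaw 88.0 14.7333 [0.5051 0.2168 0.0811] [-1.83  0.38 -3.36] [ 0.025  0.138 -0.062] 0.0598
```

View pics/s10.png

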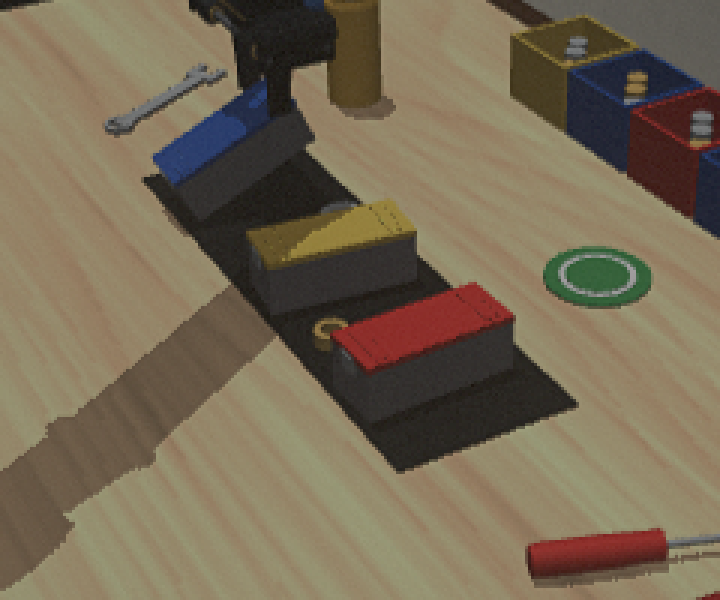

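Emit:
{"op": "servo_tool", "data": {"rows": [0, 0, 0, 0, 1, 0, 0, 0, 0, 1, 0, 0, 15, 0, 1, 0, 0, 30, 0, 1, 0, 0, 40, 0, 1, 0, 0, 40, 0, 1], "force": 55}}

```text
time_s: 15.23
tool_pos: [0.5079, 0.2168, 0.1223]
tool_rot: [-66.6, 89.7, 21.4]
force: [0.9, 0.2, -5.9]
grip_width: 0.0571
```

```bash
python3 meas.py s11
```

```text
F [-0.11  0.17 -6.36] +- [0.18 0.16 0.1 ] T [ 0.031 -0.104  0.011] +- [0.012 0.03  0.004]
jaw 87.95 15.7333 [0.5055 0.2163 0.1199] 0.0568
```

View pics/s11.png

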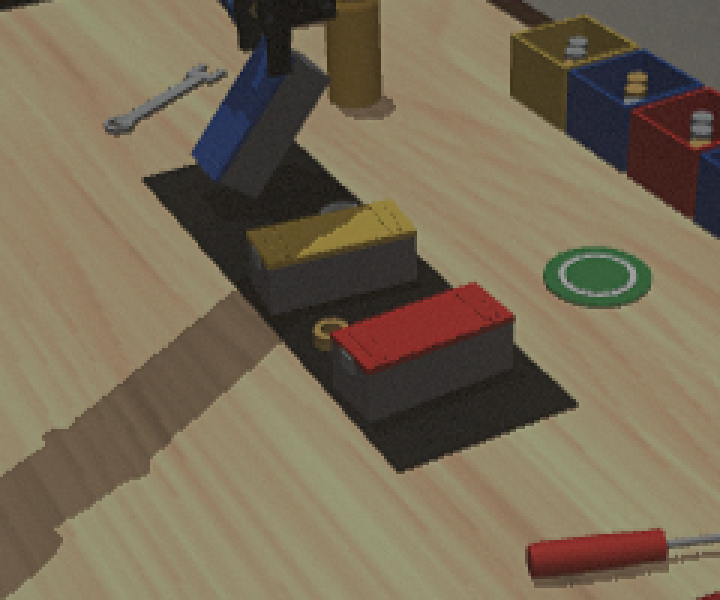

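```bash
cat > tilt.py <<'E'
from h import *
import sys
n=sys.argv[1];p=read_camera("side");W=world(p);r=cut_out(n,p)
if r:
    m=r[0]["pixels"];hsv=cv2.cvtColor(p["frame"],cv2.COLOR_BGR2HSV)
    Q=W[m&(p["range_z"]>0)];print("score",round(r[0]["score"],2),len(Q),"min",np.percentile(Q,1,0).round(3),"max",np.percentile(Q,99,0).round(3))
    lid=m&(hsv[...,1]>110)&(p["range_z"]>0);L=W[lid];
    c=np.median(L,0);L=L[np.linalg.norm(L-c,axis=1)<.1]
    for _ in range(4):
        c=L.mean(0);v=np.linalg.svd(L-c)[2][2];v*=np.sign(v[2]);d=abs((L-c)@v);L=L[d<max(.003,2*d.std())]
    print("lid n",v.round(3),"tilt",np.degrees(np.arccos(v[2])).round(1),len(L),c.round(3))
    i=lambda:0
cv2.imwrite("pics/"+sys.argv[2]+".png",p["frame"][90:290,120:360].repeat(3,0).repeat(3,1))
E
python3 tilt.py case_blue s12; python3 st.py
```

```text
score 0.59 1206 min [0.431 0.18  0.02 ] max [0.55  0.249 0.144]
lid n [-0.768  0.026  0.64 ] tilt 50.2 406 [0.468 0.216 0.091]
jaw 87.95 15.8333 [0.5056 0.2164 0.1201] [ 0.08  0.14 -5.64] [ 0.051 -0.174 -0.016] 0.0566
```

View pics/s12.png

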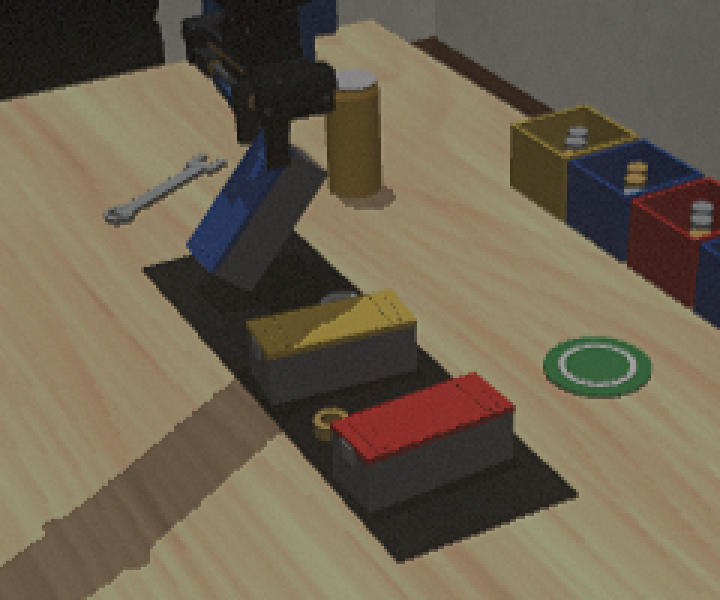

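Emit:
{"op": "servo_tool", "data": {"rows": [-20, 1, 0, 0, 1, -40, 2, 0, 0, 1, -40, 2, -6, 0, 1, -40, 2, -12, 0, 1, -40, 2, -12, 0, 1], "force": 55}}

```text
time_s: 16.25
tool_pos: [0.4654, 0.218, 0.1072]
tool_rot: [137.9, 89.9, -134.1]
force: [-0.1, 0.7, -5.7]
grip_width: 0.0568
```

```bash
python3 tilt.py case_blue s13; python3 st.py
```

```text
score 0.61 1234 min [0.382 0.181 0.013] max [0.507 0.247 0.13 ]
lid n [-0.686  0.038  0.727] tilt 43.4 415 [0.423 0.218 0.085]
jaw 87.91 16.35 [0.4665 0.2181 0.1082] [-0.95  0.13 -5.82] [-0.037 -0.116 -0.017] 0.0569
```

View pics/s13.png

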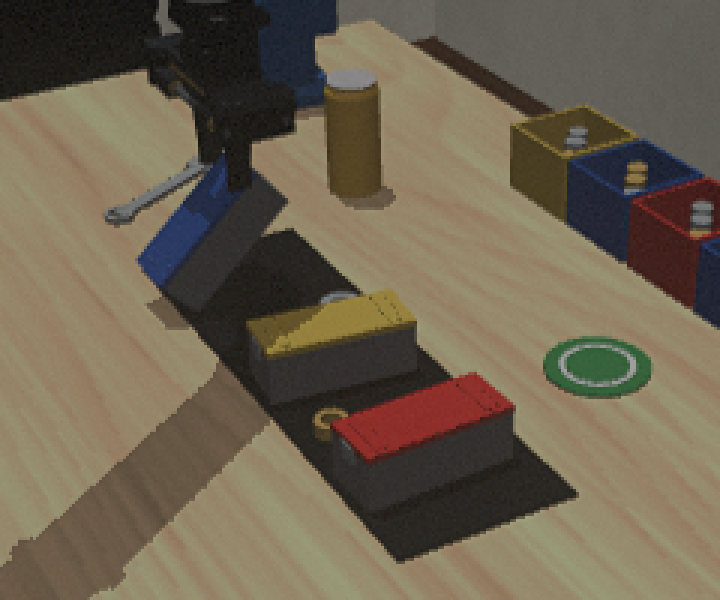

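Emit:
{"op": "servo_tool", "data": {"rows": [6, 0, -2, 0, 1, 12, 0, -5, 0, 1, 12, 0, -8, 0, 1, 12, 0, -8, 0, 1]}}

```text
time_s: 16.68
tool_pos: [0.4813, 0.2187, 0.1018]
tool_rot: [-73.9, 89.6, 14.0]
force: [4.7, 0.6, 2.5]
grip_width: 0.0571
```

Emit:
{"op": "servo_tool", "data": {"rows": [0, 0, 0, 0, 1, 7, 0, -5, 0, 1, 14, -1, -9, 0, 1, 22, -1, -16, 0, 1, 29, -1, -24, 0, 1, 36, -1, -32, 0, 1, 42, -2, -40, 0, 1, 47, -2, -48, 0, 1, 50, -2, -55, 0, 1, 50, -2, -55, 0, 1], "force": 10}}

```text
time_s: 17.52
tool_pos: [0.5263, 0.2154, 0.0426]
tool_rot: [121.5, 89.7, -150.6]
force: [2.8, 0.6, -0.7]
grip_width: 0.0594
```

```bash
python3 tilt.py case_blue s14; python3 st.py
```

```text
score 0.94 1224 min [0.407 0.179 0.004] max [0.547 0.249 0.065]
lid n [-0.044  0.014  0.999] tilt 2.6 375 [0.469 0.216 0.061]
jaw 87.95 17.6167 [0.5258 0.2157 0.0438] [ 0.86 -0.32 -2.33] [-0.107 -0.161  0.037] 0.0594
```

View pics/s14.png

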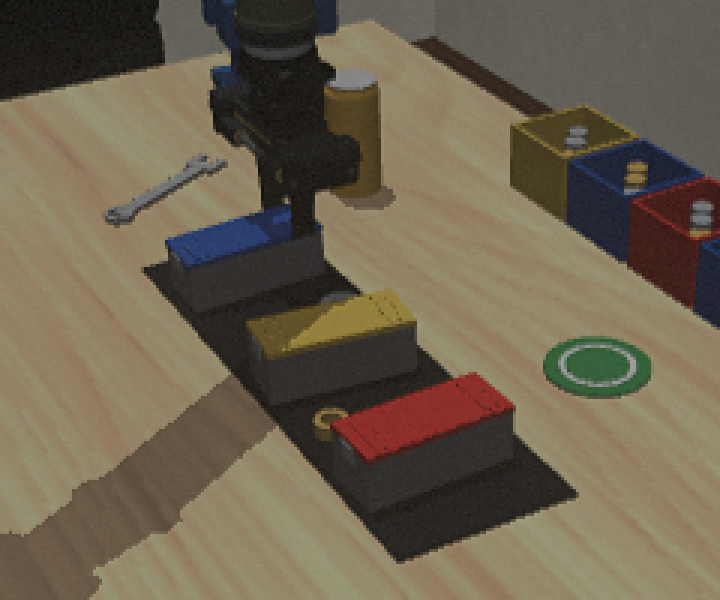

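Emit:
{"op": "servo_tool", "data": {"rows": [4, 0, -6, 0, 1, 5, 0, -10, 0, 1, 5, 0, -10, 0, 0, 5, 0, -10, 0, 0, 5, 0, -10, 0, 0, -20, 1, -10, 0, 0, -45, 2, -10, 0, 0, -71, 3, -10, 0, 0, -71, 3, -10, 0, 0, -71, 3, -10, 0, 0]}}

```text
time_s: 18.45
tool_pos: [0.4556, 0.22, 0.0355]
tool_rot: [0.8, 90.0, 88.8]
force: [0.5, 0.7, -0.5]
grip_width: 0.0869
```

```bash
python3 tilt.py case_blue s15; python3 st.py
```

```text
score 0.81 1139 min [0.41  0.18  0.004] max [0.551 0.246 0.061]
lid n [0.001 0.018 1.   ] tilt 1.0 346 [0.482 0.215 0.058]
jaw 87.94 18.55 [0.4577 0.2196 0.0358] [ 0.65  0.91 -0.07] [ 0.091 -0.037  0.006] 0.087
```

View pics/s15.png

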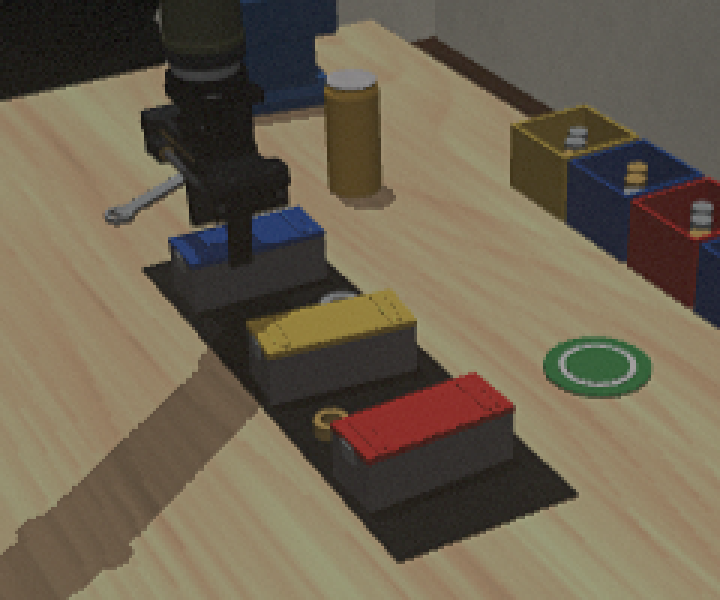

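Emit:
{"op": "servo_tool", "data": {"rows": [0, 0, 0, 0, 1, 0, 0, 0, 0, 1, 0, 0, 0, 0, 1, 0, 0, 0, 0, 1, 3, 0, 7, 0, 1, 6, 0, 14, 0, 1, 10, 0, 20, 0, 1, 15, -1, 27, 0, 1, 20, -1, 33, 0, 1, 24, -1, 37, 0, 1], "force": 9}}

```text
time_s: 19.38
tool_pos: [0.482, 0.2186, 0.0736]
tool_rot: [-59.7, 89.9, 28.2]
force: [0.7, 0.6, 0.1]
grip_width: 0.0281
```

```bash
python3 tilt.py case_blue s16; python3 st.py
```

```text
score 0.88 1274 min [0.411 0.18  0.004] max [0.551 0.249 0.061]
lid n [-0.005  0.014  1.   ] tilt 0.9 422 [0.48  0.215 0.058]
jaw 87.91 19.4833 [0.4822 0.2186 0.0734] [ 0.36  0.03 -0.6 ] [ 0.018 -0.034  0.067] 0.0204
```

View pics/s16.png

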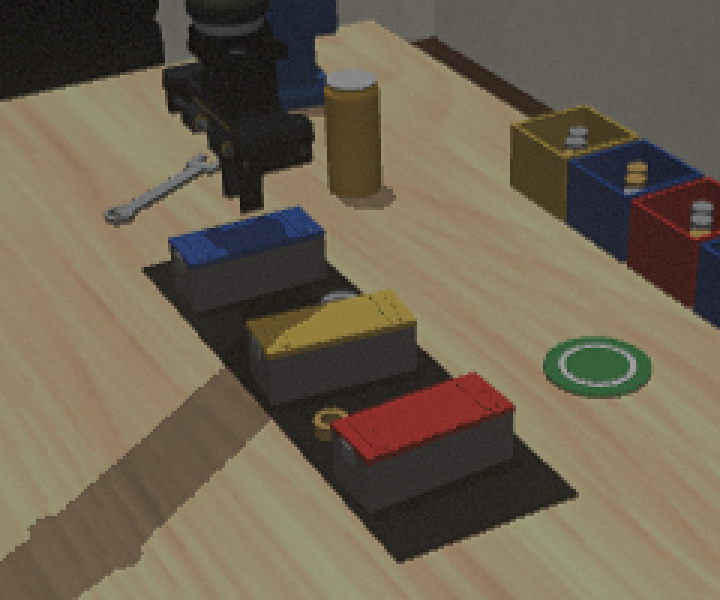

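Emit:
{"op": "servo_tool", "data": {"rows": [0, 0, 5, 0, 0, 0, 0, 5, 0, 0, 0, 0, 5, 0, 0, -12, 0, 5, 0, 0, -24, 1, 5, 0, 0, -24, 1, 5, 0, 0, -24, 1, -15, 0, 0, -24, 1, -38, 0, 0, -24, 1, -38, 0, 0]}}

```text
time_s: 20.23
tool_pos: [0.4536, 0.218, 0.0308]
tool_rot: [123.9, 89.6, -148.1]
force: [-1.9, -1.3, -0.5]
grip_width: 0.0723
```

```bash
python3 st.py
```

```text
jaw 87.99 20.2333 [0.4536 0.218  0.0308] [-1.9  -1.26 -0.53] [-0.048  0.103  0.023] 0.0723
```

Emit:
{"op": "servo_tool", "data": {"rows": [3, 0, 2, 0, 1, 3, 0, 2, 0, 1, 3, 0, 2, 0, 1, 3, 0, 2, 0, 1, 3, 0, 2, 0, 1, 3, 0, 2, 0, 1], "force": 12}}

```text
time_s: 20.73
tool_pos: [0.4606, 0.2196, 0.0374]
tool_rot: [-62.1, 89.9, 25.8]
force: [-1.1, -0.9, 5.4]
grip_width: 0.0592
```

```bash
python3 st.py
```

```text
jaw 87.94 20.7333 [0.4606 0.2196 0.0374] [-1.05 -0.91  5.37] [-0.307  0.038  0.014] 0.0592
```

Emit:
{"op": "servo_tool", "data": {"rows": [0, 0, 0, 0, 1, 3, 0, 7, 0, 1, 6, 0, 14, 0, 1, 10, 0, 20, 0, 1, 15, -1, 27, 0, 1, 20, -1, 33, 0, 1, 24, -1, 38, 0, 1, 24, -1, 38, 0, 1], "force": 10}}

```text
time_s: 21.4
tool_pos: [0.4863, 0.2191, 0.0766]
tool_rot: [-61.0, 89.7, 26.9]
force: [0.4, 0.5, -0.2]
grip_width: 0.0443
```

```bash
python3 tilt.py case_blue s17; python3 st.py
```

```text
score 0.67 1239 min [0.409 0.179 0.008] max [0.549 0.245 0.065]
lid n [0.047 0.019 0.999] tilt 2.9 347 [0.487 0.217 0.061]
jaw 87.93 21.5 [0.4847 0.2188 0.0754] [-0.13 -0.67  0.11] [ 0.022 -0.049  0.014] 0.033
```

View pics/s17.png

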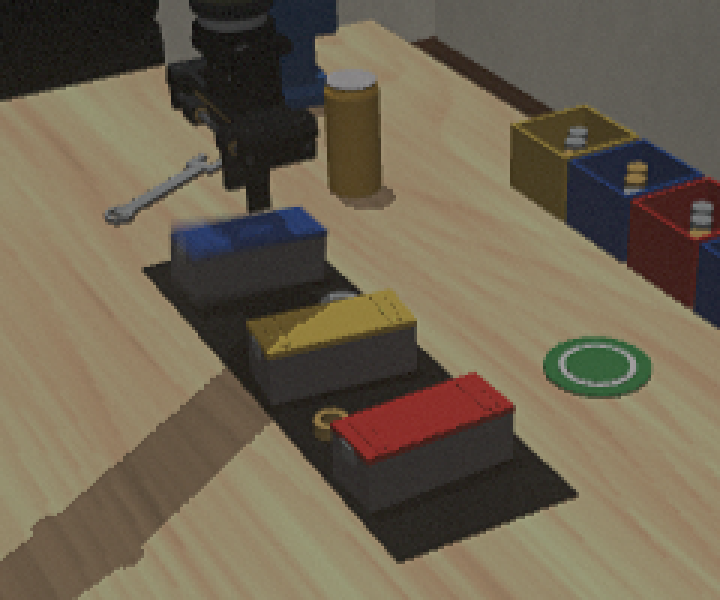

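Emit:
{"op": "servo_tool", "data": {"rows": [0, 0, 5, 0, 0, 0, 0, 5, 0, 0, -23, 0, 5, 0, 0, -46, 1, 5, 0, 0, -46, 1, 5, 0, 0, -46, 1, -15, 0, 0, -46, 1, -40, 0, 0, -46, 1, -41, 0, 0, -46, 1, -41, 0, 0]}}

```text
time_s: 22.25
tool_pos: [0.4368, 0.2187, 0.0325]
tool_rot: [129.5, 89.8, -142.6]
force: [-0.6, 0.2, -0.3]
grip_width: 0.0833
```

```bash
python3 tilt.py case_blue s18;python3 st.py
```

```text
score 0.61 1129 min [0.408 0.179 0.005] max [0.549 0.244 0.062]
lid n [-0.001  0.018  1.   ] tilt 1.0 336 [0.485 0.213 0.058]
jaw 87.94 22.35 [0.4385 0.2198 0.0343] [ 0.37 -0.74  0.31] [0.032 0.034 0.024] 0.0857
```

View pics/s18.png

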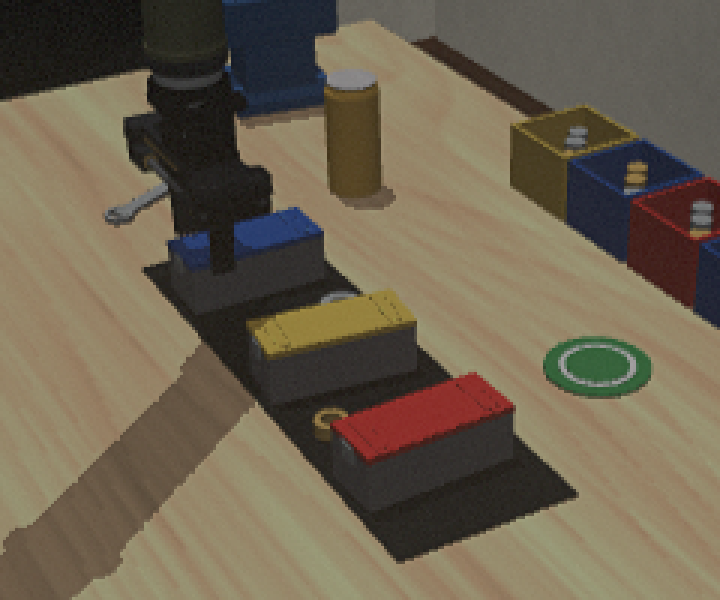

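Emit:
{"op": "servo_tool", "data": {"rows": [0, 0, -3, 0, 1, 0, 0, -3, 0, 1, 0, 0, -3, 0, 1, 0, 0, -3, 0, 1, 0, 0, -3, 0, 1, 0, 0, -3, 0, 1, 0, 0, -3, 0, 1, 0, 0, -3, 0, 1], "force": 16}}

```text
time_s: 23.02
tool_pos: [0.4375, 0.2186, 0.0305]
tool_rot: [154.6, 89.9, -117.5]
force: [-0.8, -4.0, 3.9]
grip_width: 0.0595
```

Emit:
{"op": "servo_tool", "data": {"rows": [3, 0, 8, 0, 1, 7, 0, 17, 0, 1, 11, 0, 25, 0, 1, 16, -1, 33, 0, 1, 21, -1, 40, 0, 1, 25, -1, 45, 0, 1, 25, -1, 45, 0, 1], "force": 16}}

```text
time_s: 23.6
tool_pos: [0.4642, 0.2187, 0.0768]
tool_rot: [-57.2, 89.9, 30.7]
force: [-0.6, -0.3, -2.6]
grip_width: 0.0598
```

```bash
python3 tilt.py case_blue s19; python3 st.py
```

```text
score 0.87 1085 min [0.419 0.179 0.016] max [0.561 0.247 0.114]
lid n [ 0.447 -0.021  0.894] tilt 26.6 197 [0.509 0.213 0.081]
jaw 87.95 23.7 [0.4628 0.2187 0.0756] [-0.46  0.12 -1.67] [ 0.105 -0.02  -0.023] 0.0598
```

View pics/s19.png

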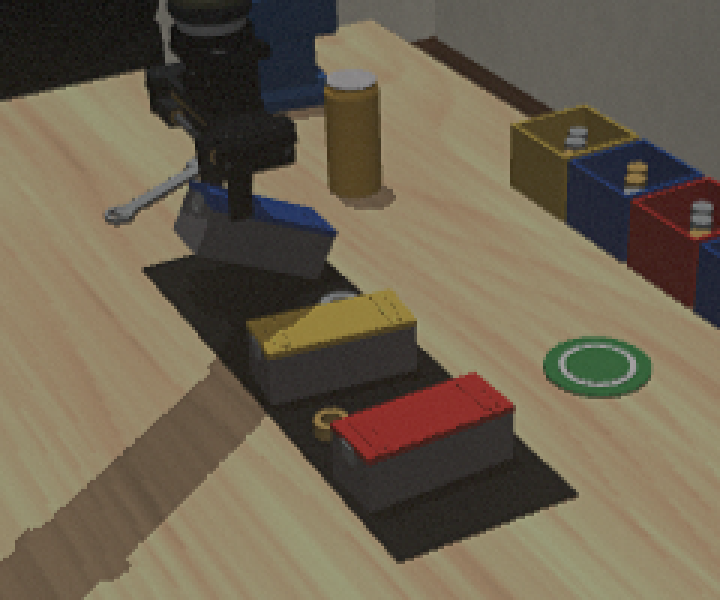

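Emit:
{"op": "servo_tool", "data": {"rows": [0, 0, 0, 0, 1, 0, 0, 0, 0, 1, 0, 0, 4, 0, 1, 0, 0, 8, 0, 1, 0, 0, 12, 0, 1, 0, 0, 16, 0, 1, 0, 0, 16, 0, 1], "force": 60}}

```text
time_s: 24.28
tool_pos: [0.4629, 0.2186, 0.092]
tool_rot: [-51.6, 89.9, 36.4]
force: [0.3, -0.5, -5.9]
grip_width: 0.0593
```

```bash
python3 tilt.py case_blue s20; python3 meas.py s20b;python3 tilt.py case_blue s20
```

```text
score 0.71 1513 min [ 0.403 -0.012  0.005] max [0.541 0.063 0.061]
lid n [-0.003 -0.006  1.   ] tilt 0.4 572 [0.471 0.026 0.058]
F [-0.04  0.41 -6.05] +- [0.11 0.14 0.18] T [0.03  0.255 0.024] +- [0.01  0.014 0.005]
jaw 87.95 24.8833 [0.4626 0.2184 0.0912] 0.0591
score 0.57 1125 min [ 0.417  0.179 -0.001] max [0.602 0.348 0.128]
lid n [ 0.463 -0.016  0.886] tilt 27.6 189 [0.506 0.212 0.095]
```

Emit:
{"op": "servo_tool", "data": {"rows": [0, 0, -6, 0, 1, 0, 0, -12, 0, 1, 0, 0, -16, 0, 1, 0, 0, -16, 0, 1]}}

```text
time_s: 25.32
tool_pos: [0.4613, 0.2188, 0.075]
tool_rot: [95.2, 89.9, -176.9]
force: [-4.0, -0.9, 4.1]
grip_width: 0.0591
```

Emit:
{"op": "servo_tool", "data": {"rows": [0, 0, 0, 0, 1, -4, 0, -5, 0, 1, -9, 0, -12, 0, 1, -14, 0, -20, 0, 1, -18, 1, -28, 0, 1, -22, 1, -37, 0, 1, -25, 1, -45, 0, 1, -25, 1, -47, 0, 1, -25, 1, -47, 0, 1, -25, 1, -47, 0, 0], "force": 16}}

```text
time_s: 26.15
tool_pos: [0.439, 0.2197, 0.0288]
tool_rot: [-69.4, 89.8, 18.6]
force: [0.1, 0.7, -0.2]
grip_width: 0.0619
```

Emit:
{"op": "servo_tool", "data": {"rows": [0, 0, 0, 0, 0, 0, 0, 0, 0, 0, 0, 0, 0, 0, 0, 0, 0, 30, 0, 0, 0, 0, 65, 0, 0, 0, 0, 75, 0, 0, 15, -35, 75, -2, 0, 30, -70, 75, -4, 0, 45, -105, 75, -5, 0, 60, -135, 75, -5, 0]}}

```text
time_s: 26.98
tool_pos: [0.4985, 0.0819, 0.1034]
tool_rot: [-91.1, 89.9, -8.3]
force: [0.2, 0.2, -0.0]
grip_width: 0.0872
```

```bash
python3 loc.py case_blue; python3 tilt.py case_blue s21; python3 tilt.py case_yellow s22
```

```text
jaw 82.87 26.9833 [0.4985 0.0819 0.1034] [ 0.19  0.23 -0.04] [-0.    -0.039  0.087] 0.0872
case_blue None
score 0.83 1478 min [ 0.403 -0.012  0.004] max [0.541 0.059 0.061]
lid n [ 0.001 -0.     1.   ] tilt 0.1 555 [0.473 0.026 0.058]
```

View pics/s21.png

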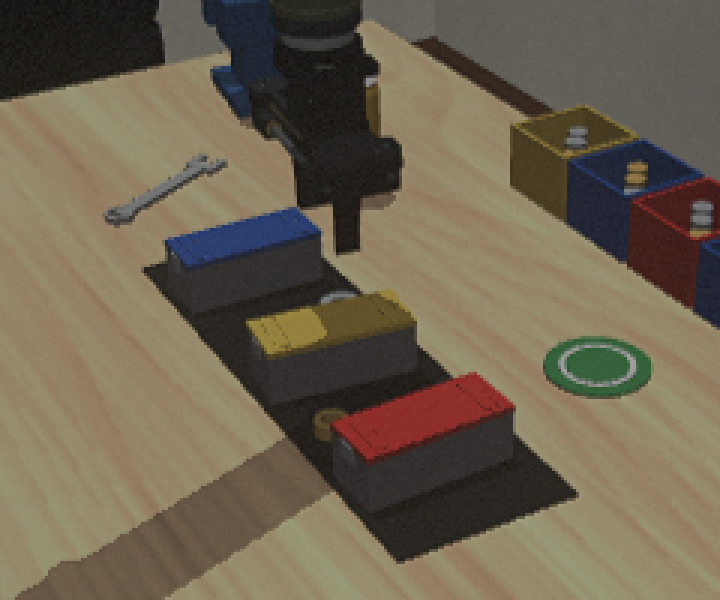

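Emit:
{"op": "servo_tool", "data": {"rows": [12, -35, 0, -1, 0, 23, -60, 0, -1, 0, 23, -60, 0, -1, 0, 23, -60, 0, -1, 0], "force": 9}}

```text
time_s: 27.62
tool_pos: [0.5207, 0.0244, 0.1032]
tool_rot: [-26.9, 90.0, 55.0]
force: [-0.9, 0.5, 0.3]
grip_width: 0.087
```

```bash
python3 st.py
```

```text
jaw 81.9 27.6167 [0.5207 0.0244 0.1032] [-0.93  0.53  0.26] [-0.011  0.03  -0.006] 0.087
```

Emit:
{"op": "servo_tool", "data": {"rows": [0, -2, -30, 0, 0, 0, -2, -60, 0, 0, 0, -2, -71, 0, 0, 0, -2, -71, 0, 1, 0, -2, -71, 0, 1, 0, -2, -71, 0, 1, 0, -2, -71, 0, 1, 0, -2, -71, 0, 1, 0, -2, -71, 0, 1, 0, -2, -71, 0, 1], "force": 9}}

```text
time_s: 28.45
tool_pos: [0.5218, 0.0228, 0.0337]
tool_rot: [-57.5, 89.8, 24.5]
force: [0.1, 0.6, 6.3]
grip_width: 0.06
```

```bash
python3 tilt.py case_yellow s23; python3 st.py
```

```text
score 0.84 1495 min [ 0.402 -0.014  0.003] max [0.54  0.119 0.061]
lid n [-0.002 -0.005  1.   ] tilt 0.3 508 [0.461 0.027 0.058]
jaw 81.95 28.55 [0.5218 0.0229 0.0336] [-0.41  0.56  6.35] [0.251 0.162 0.035] 0.0597
```

View pics/s23.png

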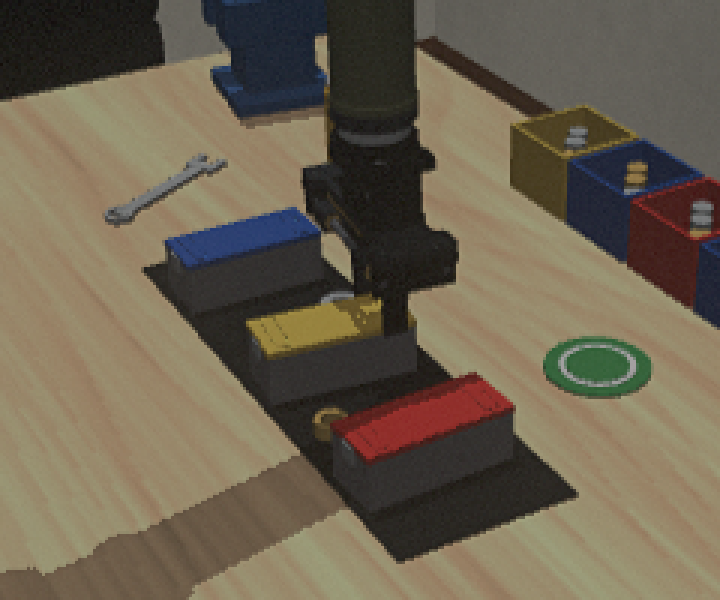

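Gripped well. Tilt the yellow along its own axis (-8°).

Emit:
{"op": "servo_tool", "data": {"rows": [-3, 0, 8, 0, 1, -7, 1, 17, 0, 1, -11, 1, 25, 0, 1, -16, 2, 33, 0, 1, -21, 3, 40, 0, 1, -26, 4, 47, 0, 1, -26, 4, 47, 0, 1], "force": 9}}

```text
time_s: 29.13
tool_pos: [0.4944, 0.0269, 0.0808]
tool_rot: [-44.1, 89.9, 37.9]
force: [0.5, 0.1, -2.4]
grip_width: 0.0594
```

Emit:
{"op": "servo_tool", "data": {"rows": [0, 0, 0, 0, 1, 0, 0, 0, 0, 1, 0, 0, 5, 0, 1, 0, 0, 10, 0, 1, 0, 0, 15, 0, 1, 0, 0, 20, 0, 1, 0, 0, 20, 0, 1], "force": 60}}

```text
time_s: 29.72
tool_pos: [0.4954, 0.0264, 0.1004]
tool_rot: [-69.3, 89.9, 12.6]
force: [-0.2, 0.0, -1.5]
grip_width: 0.0585
```

```bash
python3 meas.py s24b;python3 tilt.py case_yellow s24
```

```text
F [ 0.02  0.29 -2.21] +- [0.08 0.14 0.12] T [ 0.007 -0.074  0.024] +- [0.01  0.012 0.009]
jaw 81.95 30.2167 [0.4945 0.0264 0.0991] 0.0582
score 0.85 1472 min [ 0.391 -0.01   0.004] max [0.525 0.066 0.125]
lid n [-0.444  0.056  0.894] tilt 26.6 569 [0.442 0.03  0.096]
```

View pics/s24.png

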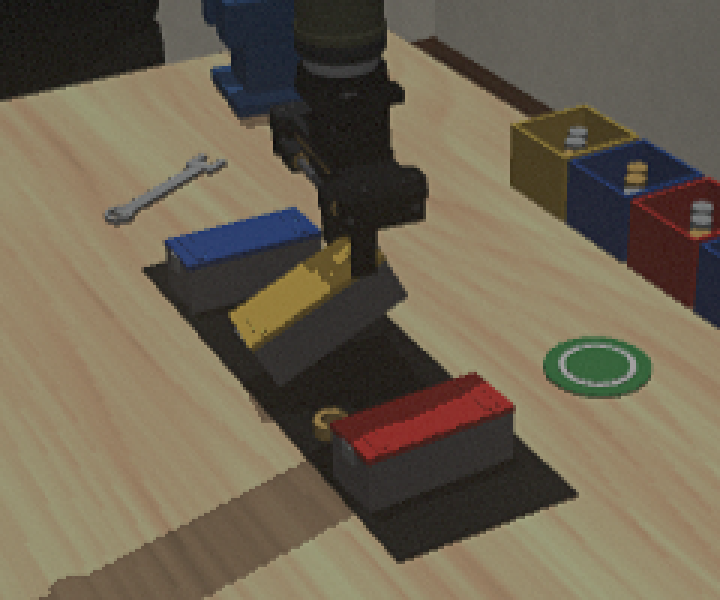

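Emit:
{"op": "servo_tool", "data": {"rows": [0, 0, -8, 0, 1, 0, 0, -15, 0, 1, 0, 0, -20, 0, 1, 0, 0, -20, 0, 1]}}

```text
time_s: 30.65
tool_pos: [0.4944, 0.0264, 0.0783]
tool_rot: [122.0, 90.0, -156.1]
force: [0.3, -0.3, -1.1]
grip_width: 0.0584
```

Emit:
{"op": "servo_tool", "data": {"rows": [0, 0, 0, 0, 1, 5, -1, -7, 0, 1, 10, -1, -14, 0, 1, 15, -2, -22, 0, 1, 19, -3, -30, 0, 1, 23, -3, -39, 0, 1, 26, -4, -47, 0, 1, 26, -4, -47, 0, 1, 26, -4, -47, 0, 0, 26, -4, -47, 0, 0], "force": 9}}

```text
time_s: 31.48
tool_pos: [0.5198, 0.0222, 0.0316]
tool_rot: [107.3, 89.9, -170.7]
force: [-0.3, -0.8, 1.3]
grip_width: 0.0671
```

Emit:
{"op": "servo_tool", "data": {"rows": [0, 0, 0, 0, 0, 0, 0, 0, 0, 0, -28, 4, 0, 0, 0, -56, 8, 0, 0, 0, -82, 12, 0, 0, 0, -82, 12, 0, 0, 0, -82, 12, 0, 0, 0]}}

```text
time_s: 32.07
tool_pos: [0.4378, 0.035, 0.0325]
tool_rot: [-11.6, 89.9, 70.4]
force: [0.2, 0.2, 0.8]
grip_width: 0.0873
```

```bash
python3 tilt.py case_yellow s25; python3 st.py
```

```text
score 0.62 1271 min [ 0.4   -0.014  0.004] max [0.539 0.061 0.062]
lid n [-0.003 -0.015  1.   ] tilt 0.9 408 [0.472 0.02  0.058]
jaw 81.95 32.1667 [0.4399 0.0345 0.033 ] [ 0.02  0.56 -0.19] [ 0.068  0.052 -0.029] 0.0872
```

View pics/s25.png

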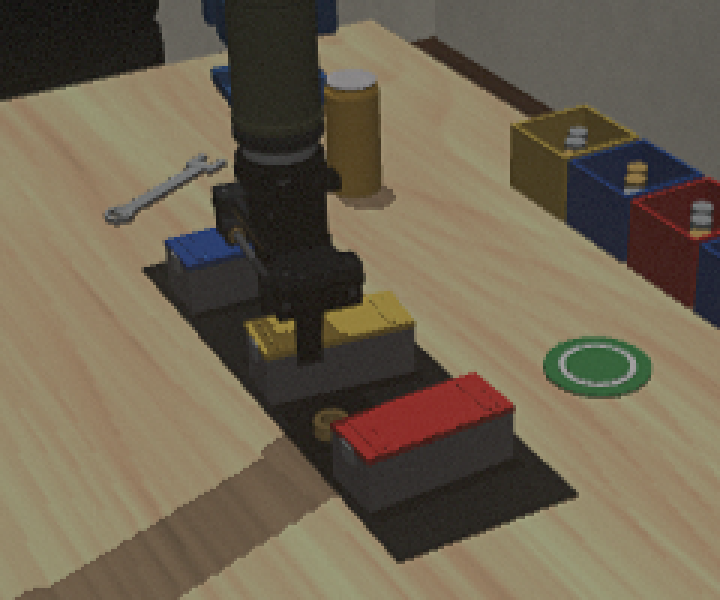

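Emit:
{"op": "servo_tool", "data": {"rows": [0, 0, 0, 0, 1, 0, 0, 0, 0, 1, 0, 0, 0, 0, 1, 0, 0, 0, 0, 1, 0, 0, 0, 0, 1, 0, 0, 0, 0, 1, 0, 0, 0, 0, 1], "force": 9}}

```text
time_s: 32.75
tool_pos: [0.4387, 0.0342, 0.0322]
tool_rot: [-132.0, 90.0, -50.0]
force: [0.5, -0.4, -1.3]
grip_width: 0.0595
```

Emit:
{"op": "servo_tool", "data": {"rows": [3, 0, 8, 0, 1, 7, -1, 16, 0, 1, 11, -1, 23, 0, 1, 16, -2, 30, 0, 1, 21, -3, 37, 0, 1, 26, -4, 43, 0, 1, 26, -4, 43, 0, 1]}}

```text
time_s: 33.33
tool_pos: [0.4671, 0.0303, 0.077]
tool_rot: [-75.5, 89.8, 6.5]
force: [0.5, -0.5, -2.9]
grip_width: 0.0597
```

Emit:
{"op": "servo_tool", "data": {"rows": [0, 0, 0, 0, 1, 0, 0, 0, 0, 1, 0, 0, 5, 0, 1, 0, 0, 10, 0, 1, 0, 0, 15, 0, 1, 0, 0, 20, 0, 1, 0, 0, 20, 0, 1], "force": 60}}

```text
time_s: 33.92
tool_pos: [0.4656, 0.0306, 0.0967]
tool_rot: [-62.9, 89.9, 19.0]
force: [0.8, -0.1, -2.9]
grip_width: 0.0586
```

```bash
python3 meas.py s26b;python3 tilt.py case_yellow s26
```

```text
F [-0.05  0.09 -2.65] +- [0.15 0.09 0.17] T [ 0.019  0.056 -0.01 ] +- [0.007 0.007 0.011]
jaw 81.95 34.4167 [0.4645 0.0304 0.0951] 0.0591
score 0.71 1449 min [ 0.413 -0.014  0.003] max [0.559 0.188 0.134]
lid n [ 0.4   -0.062  0.914] tilt 23.9 369 [0.496 0.02  0.106]
```

View pics/s26.png

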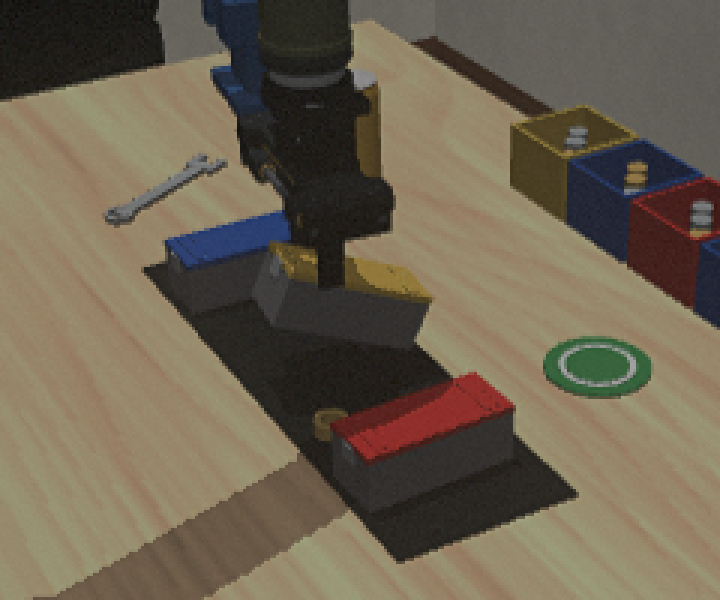

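Yellow is quiet too (about 2.4 N, small moments). Set it down, and go back to blue.

Emit:
{"op": "servo_tool", "data": {"rows": [0, 0, -8, 0, 1, 0, 0, -15, 0, 1, 0, 0, -19, 0, 1, 0, 0, -19, 0, 1]}}

```text
time_s: 34.85
tool_pos: [0.4633, 0.0302, 0.0747]
tool_rot: [114.0, 89.8, -164.0]
force: [-0.2, 0.6, -2.3]
grip_width: 0.0589
```

Emit:
{"op": "servo_tool", "data": {"rows": [0, 0, 0, 0, 1, -5, 1, -6, 0, 1, -10, 1, -13, 0, 1, -15, 2, -20, 0, 1, -19, 3, -28, 0, 1, -23, 3, -36, 0, 1, -26, 4, -44, 0, 1, -26, 4, -44, 0, 1, -26, 4, -44, 0, 0, -26, 4, -44, 0, 0], "force": 9}}

```text
time_s: 35.68
tool_pos: [0.4391, 0.0344, 0.0324]
tool_rot: [-76.4, 90.0, 5.5]
force: [-0.2, 0.1, -0.1]
grip_width: 0.0669
```

Emit:
{"op": "servo_tool", "data": {"rows": [0, 0, 0, 0, 0, 0, 0, 0, 0, 0, 0, 0, 30, 0, 0, 0, 0, 65, 0, 0, 0, 0, 100, 0, 0, 30, -25, 130, 0, 0, 65, -45, 130, 0, 0, 100, -60, 130, 0, 0, 135, -75, 130, 0, 0, 170, -85, 130, 0, 0]}}

```text
time_s: 36.52
tool_pos: [0.6108, -0.0527, 0.163]
tool_rot: [-103.5, 89.9, -21.7]
force: [-0.1, 0.2, 1.1]
grip_width: 0.0869
```

```bash
python3 loc.py case_red case_blue case_yellow pad; python3 tilt.py case_yellow s27; python3 tilt.py case_blue s27
```

```text
jaw 81.88 36.5167 [ 0.6108 -0.0527  0.163 ] [-0.05  0.17  1.06] [0.006 0.049 0.005] 0.0869
case_red 0.81 ztop 0.0582 n 1106
[ 0.4704 -0.1415  0.0572] [array([ 0.4721, -0.1419]), array([0.0594, 0.1423]), np.float64(89.205)]
case_blue 0.86 ztop 0.0575 n 1414
[0.479  0.2167 0.0569] [array([0.4803, 0.2173]), array([0.0625, 0.1408]), np.float64(88.344)]
case_yellow None
pad 0.38 ztop 0.0025 n 6
[ 0.6445 -0.0862  0.001 ] [array([ 0.6446, -0.0862]), array([0.0008, 0.0147]), np.float64(4.6249)]
score 0.65 1496 min [ 0.399 -0.013  0.006] max [0.537 0.063 0.061]
lid n [0. 0. 1.] tilt 0.0 581 [0.468 0.025 0.058]
score 0.82 1232 min [0.407 0.18  0.004] max [0.547 0.248 0.061]
lid n [0.001 0.014 1.   ] tilt 0.8 421 [0.476 0.214 0.058]
```

View pics/s27.png

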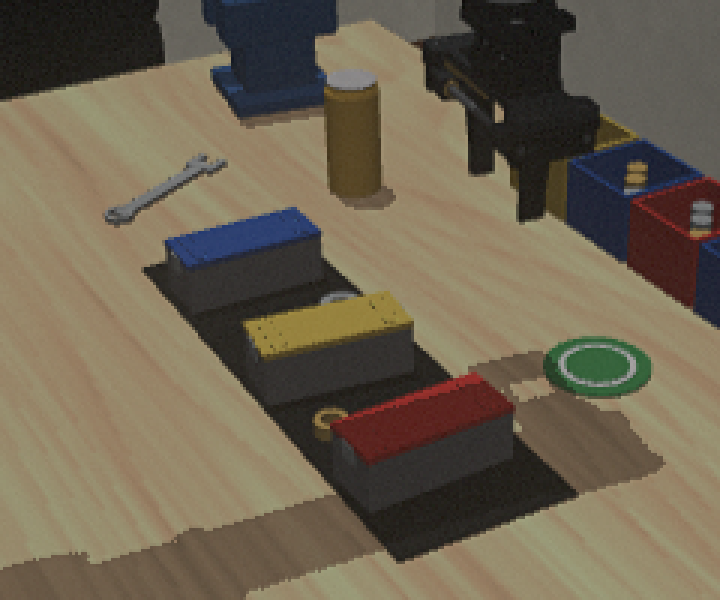

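Emit:
{"op": "servo_tool", "data": {"rows": [-15, 35, 0, 3, 0, -32, 72, 0, 6, 0, -48, 110, 0, 6.4, 0, -65, 147, 0, 6.4, 0, -81, 184, 0, 6.4, 0, -98, 222, 0, 6.4, 0, -113, 257, 0, 6.4, 0, -119, 270, -20, 6.4, 0, -119, 270, -40, 6.4, 0, -119, 270, -40, 6.4, 0]}}

```text
time_s: 37.8
tool_pos: [0.4858, 0.2201, 0.1196]
tool_rot: [113.2, 89.7, -158.2]
force: [-0.4, -0.9, -0.4]
grip_width: 0.0866
```

```bash
python3 st.py
```

```text
jaw 88.59 37.8 [0.4858 0.2201 0.1196] [-0.43 -0.94 -0.43] [-0.054  0.053 -0.06 ] 0.0866
```

Emit:
{"op": "servo_tool", "data": {"rows": [4, -2, -30, 0, 0, 4, -2, -60, 0, 0, 4, -2, -85, 0, 0, 4, -2, -91, 0, 0, 4, -2, -91, 0, 1, 4, -2, -91, 0, 1, 4, -2, -91, 0, 1, 4, -2, -91, 0, 1, 4, -2, -91, 0, 1, 4, -2, -91, 0, 1], "force": 60}}

```text
time_s: 38.63
tool_pos: [0.4946, 0.2178, 0.0327]
tool_rot: [-56.7, 89.9, 31.7]
force: [-0.0, -1.8, 5.0]
grip_width: 0.0589
```

Emit:
{"op": "servo_tool", "data": {"rows": [0, 0, 0, 0, 1, 0, 0, 0, 0, 1, 0, 0, 3, 0, 1, 0, 0, 7, 0, 1, 0, 0, 11, 0, 1, 0, 0, 15, 0, 1, 0, 0, 20, 0, 1, 0, 0, 20, 0, 1]}}

```text
time_s: 39.3
tool_pos: [0.4941, 0.2177, 0.0522]
tool_rot: [-54.8, 89.9, 33.5]
force: [-0.1, 0.1, -6.1]
grip_width: 0.0587
```

```bash
python3 meas.py s28b;python3 tilt.py case_blue s28
```

```text
F [-0.06 -0.15 -6.16] +- [0.11 0.11 0.21] T [ 0.025 -0.019  0.003] +- [0.009 0.012 0.009]
jaw 88.35 39.8 [0.4935 0.2174 0.0511] 0.0588
score 0.61 1167 min [0.405 0.18  0.023] max [0.545 0.248 0.079]
lid n [-0.     0.022  1.   ] tilt 1.2 344 [0.466 0.214 0.076]
```

View pics/s28.png

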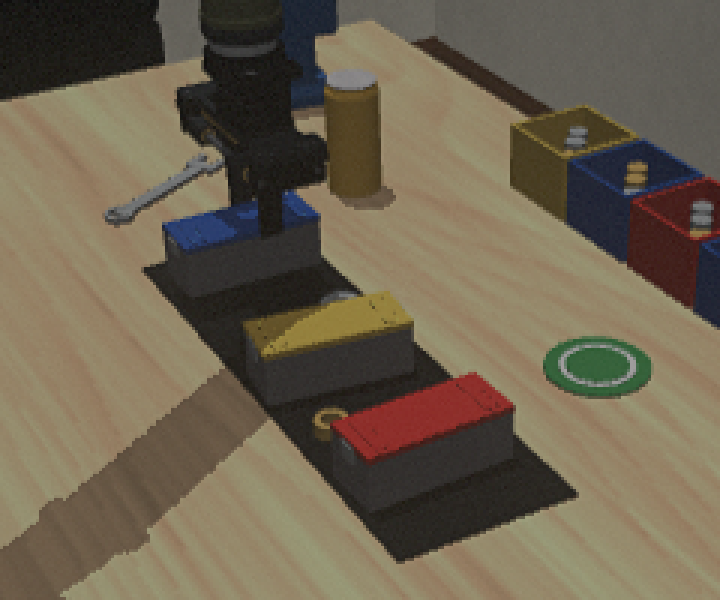

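Emit:
{"op": "servo_tool", "data": {"rows": [0, 0, 6, 0, 1, 0, 0, 16, 0, 1, 0, 0, 30, 0, 1, 0, 0, 45, 0, 1, 0, 0, 60, 0, 1, 0, 0, 75, 0, 1, 0, 0, 90, 0, 1, 0, 0, 100, 0, 1, 0, 0, 107, 0, 1, 0, 0, 109, 0, 1]}}

```text
time_s: 40.73
tool_pos: [0.4944, 0.2178, 0.162]
tool_rot: [-53.3, 89.8, 35.1]
force: [0.0, -0.0, -6.4]
grip_width: 0.0588
```

Emit:
{"op": "servo_tool", "data": {"rows": [2, -3, 0, 0, 1, 6, -9, 0, 0, 1, 12, -18, 0, 0, 1, 20, -30, 0, 0, 1, 30, -44, 0, 0, 1, 40, -60, 0, 0, 1, 50, -75, 0, 0, 1, 60, -90, 0, 0, 1, 70, -105, 0, 0, 1, 80, -120, 0, 0, 1]}}

```text
time_s: 41.57
tool_pos: [0.574, 0.0949, 0.1593]
tool_rot: [140.9, 89.9, -130.8]
force: [0.5, -0.4, -6.0]
grip_width: 0.0584
```

Emit:
{"op": "servo_tool", "data": {"rows": [10, -15, 0, 0, 1, 20, -30, 0, 0, 1, 30, -45, 0, 0, 1, 40, -60, 0, 0, 1, 50, -75, 0, 0, 1, 60, -90, 0, 0, 1, 70, -105, 0, 0, 1, 79, -118, 0, 0, 1, 87, -130, 0, 0, 1, 94, -140, 0, 0, 1]}}

```text
time_s: 42.4
tool_pos: [0.6678, -0.0452, 0.1593]
tool_rot: [135.1, 89.9, -136.6]
force: [-0.8, -0.6, -7.2]
grip_width: 0.0586
```

```bash
python3 st.py; python3 tilt.py case_blue s29
```

```text
jaw 88.26 42.4 [ 0.6678 -0.0452  0.1593] [-0.83 -0.64 -7.24] [ 0.031 -0.097 -0.007] 0.0586
score 0.97 1467 min [ 0.579 -0.081  0.007] max [0.791 0.119 0.187]
lid n [0.002 0.016 1.   ] tilt 0.9 440 [ 0.64  -0.047  0.185]
```

View pics/s29.png

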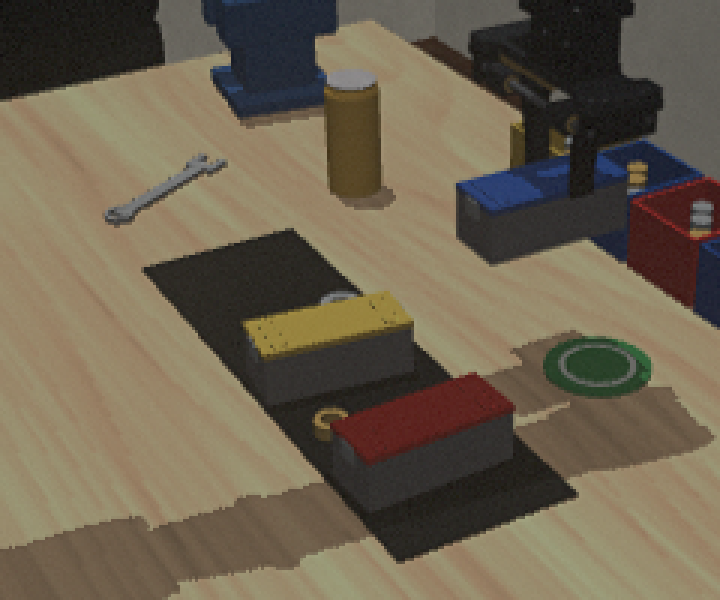

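Still level (lid at z 0.185). Remaining: +32, -45 mm.

Emit:
{"op": "servo_tool", "data": {"rows": [6, -9, 0, 0, 1, 13, -18, 0, 0, 1, 20, -28, 0, 0, 1, 26, -37, 0, 0, 1, 30, -42, 0, 0, 1, 32, -45, 0, 0, 1, 32, -45, 0, 0, 1, 32, -45, 0, 0, 1, 32, -45, 0, 0, 1, 32, -45, 0, 0, 1]}}

```text
time_s: 43.33
tool_pos: [0.6995, -0.0866, 0.1603]
tool_rot: [8.4, 90.0, 96.8]
force: [-0.5, 0.2, -6.1]
grip_width: 0.059
```

```bash
python3 meas.py s30b; python3 loc.py case_red case_yellow case_blue pad; python3 tilt.py case_blue s30; python3 tilt.py pad s31|head -1
```

```text
F [-0.05  0.01 -6.21] +- [0.15 0.1  0.07] T [ 0.03  -0.023 -0.001] +- [0.007 0.013 0.008]
jaw 88.35 43.8333 [ 0.6996 -0.0876  0.1603] 0.0588
jaw 88.35 43.8333 [ 0.6996 -0.0876  0.1603] [ 0.62 -0.38 -6.31] [ 0.061 -0.006 -0.025] 0.0588
case_red 0.64 ztop 0.0583 n 1219
[ 0.4702 -0.1416  0.0573] [array([ 0.4722, -0.1417]), array([0.1427, 0.061 ]), np.float64(0.8302)]
case_yellow 0.21 ztop 0.0583 n 1254
[ 0.4706 -0.1414  0.0573] [array([ 0.4722, -0.1416]), array([0.1427, 0.061 ]), np.float64(0.8302)]
case_blue 0.77 ztop 0.1851 n 519
[ 0.65   -0.1028  0.1844] [array([ 0.655 , -0.0998]), array([0.0372, 0.0859]), np.float64(86.1667)]
pad 0.69 ztop 0.003 n 139
[ 0.67   -0.1165  0.002 ] [array([ 0.6704, -0.1154]), array([0.0372, 0.0929]), np.float64(51.1402)]
score 0.91 563 min [ 0.641 -0.137 -0.001] max [ 0.732 -0.044  0.008]
```

View pics/s30.png

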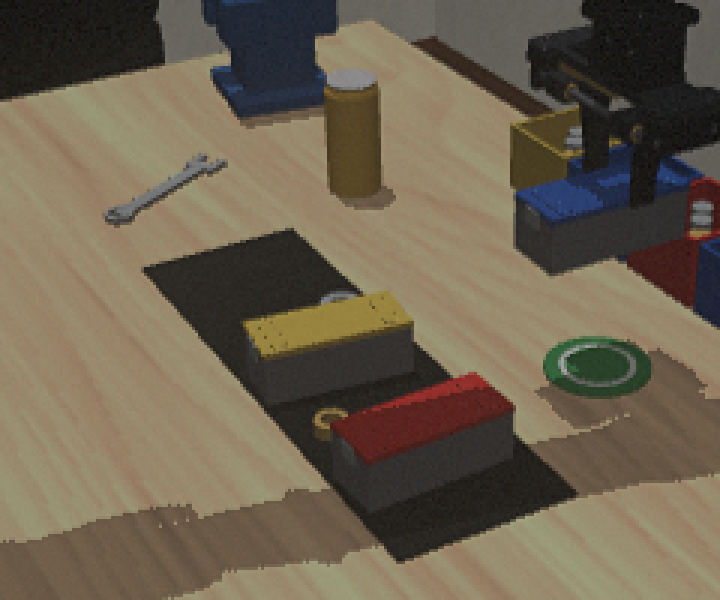

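```bash
python3 -c "
from cell import *
print(sign_off())"
```

```text
the job is handed in; nothing more can be done
None
```

The ball is in the blue case. I handed the job in at about 44 s, with the gripper holding blue level and still over the green spot. The interface gives no verdict.

I gripped each case near one end, pivoted it to about 24–27° on the mat, squeezed and lifted it clear. Then I did the same from the other end.

| Case | Weight read | Moment when held tilted | Result |
|---|---|---|---|
| Red | about 2.2 N | 0.04–0.06 N m | quiet |
| Blue | 6.0–6.4 N | 0.10 and 0.26 N m | ball inside |
| Yellow | 2.2–2.7 N | 0.06–0.07 N m | quiet |

- **Why blue:** its weight alone is too much for an empty case, which can be at most 4.7 N. Held level at the end, its balance point was about 10 mm off the middle, towards the end tipped down last. The moments point to blue less strongly: red's came out below what I expected, and blue's first one was taken while the case was slipping.
- **Last checks:** blue's tilt read about 1° just before the final 55 mm move, and the moment stayed steady after it. Its underside is about 0.13 m up and its middle is within about 4 mm of the spot's middle, both worked out from the arm's position. The grip is 60 N.
- **Other two cases:** both stand upright, red about 3 mm and yellow about 4 mm from where they started. The final top-camera search mistook red for yellow, so yellow's place rests on the side view. I did not measure the bystanders again, but those in the last side views look untouched.

**What went wrong on the way:**
- My first descent on red pressed the fingers onto its lid with about 35 N, because the arm had not yet reached the commanded position. I backed off and the case had not moved noticeably.
- On its first lift, blue slipped round in the grip to about 50°. I laid it back down under control.
- Two tries at blue's second end slipped off before it tilted much; the second dropped it a few millimetres back onto the mat.

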